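Go / no-go check of a lampshade carrier hole

ROBOT

A 6-joint arm with a two-finger parallel gripper is mounted at the origin on the work surface. World frame = base frame: x ahead of the robot, y to its left, z up, the work surface at z = 0. Lengths are in m, angles in rad, forces in N, time in s.
With the tool pointing down it reaches from about 0.375 to 0.9 m from the base axis. Payload 3.1 kg.
Tool frame: the origin (TCP) lies at the very end of the fingers, on their centre line; the grasp point (between the pads) lies 19 mm behind it (manip.grasp_offset is the distance from the TCP to the grasp point, in m); y points along the fingers, z is the direction in which the jaws open and shut, and the axes are right-handed (so a half turn about y gives the same grasp; the last joint's range is limited). The gripper opens to 85 mm and grips with 20 to 120 N. Pads are 22 mm wide; open, the fingers measure 114 mm over their backs; the gripper's body (76 mm by 85 mm) begins 54 mm behind the grasp point. The pads swing forward as they close: fully open they stand 13 mm farther back than shut.
Start: joints at [1.097, 0.527, 1.433, -0, 1.181, -0.178], TCP at [0.182, 0.598, 0.231] pointing down, gripper open.
Joint ranges: [-3.08, 3.08], [-0.75, 2.2], [0.22, 2.44], [-1.43, 4.57], [0, 2.65], [-2.85, 2.85]. Speed limits (rad/s): [2.79, 2.79, 3.14, 3.14, 3.14, 3.14].

INTERFACE

Orientations are given as a unit quaternion [x, y, z, w].
In Python, from station import manip gives the robot as it stands.
- The arm moves only by the tool apply_moves, never from a script. Its argument "motion" is a list of rows, each a list of 5 numbers: the finger opening in mm, from 0 to 85.4, then the shift along the tool's x, y, z in units of 30 mm (1.0 is 30 mm), then the turn about the tool's y in units of 10 degrees (1.0 is 10 degrees). In form: [[fingers, x, y, z, twist], ...]. A call has 1 to 12 rows; each row is the pose to reach, as a shift and turn from the pose commanded when the call began, along the tool's axes at that moment; what a row does not reach only later rows make up. A row lasts 1/8 s, in which the tool goes at most 62.5 mm and 10.7 degrees, less where a joint would pass 70% of its speed; a pose out of reach is approached as far as the arm can. A call with a gripper value outside its range is refused whole. The fingers move at their own pace and stop on an object; "squeeze" is the grip in N (left out, the last holds). Time passes only in rows, so rows that repeat a pose let the fingers close. It gives the time, the measured TCP pose, the force and the opening at its end, in the units of the state.
- manip.sense(): the state, without advancing time (a new reading comes with each control period).
- manip.snapshot(name): name is "scene" or "top" or "wrist"; returns the picture (420x560x3 uint8, red, green, blue); there is no depth.
- manip.get_calibration(name): a dict with "intrinsics" (3x3 intrinsics, pixels), "extrinsics" (4x4, takes a point from camera to world coordinates). Camera axes: x right, y up, looking along -z (the intrinsics and any distortion apply to the point x, -y, -z); pixel columns grow to the right and rows downward; lengths in m; the calibration is good to about 2 mm. A picture is of the moment at which its call begins: read the wrist's pose just before it. get_calibration takes no time and is no camera call; for the wrist camera it gives the pose at the moment of the call.
- manip.sign_off(): hands the job in, once; it reports no verdict.
The state is a dict: "t": time; "q": joint angles; "qd": joint speeds; "tau": joint torques, N m; "tcp_pos": TCP position; "tool_rot": TCP orientation; "force": force on the tool from outside, world axes, zero at the start; "ft_torque": the same for the moment, N m; "finger_gap": opening from 0.0 (shut) to 1.0 (fully open).
Only numpy, scipy, OpenCV 4.12 (cv2) and the standard library are available. Lean on these libraries where they do the work, as an engineer would, in place of code of your own. Each camera call takes 0.05 s, during which the arm holds its last target.

TASK

Check the hole in the white carrier plate on the inclined stand with the double-ended plug gauge. Push the gauge's long thin go end fully home until its shoulder sits on the plate, draw it out, then turn the gauge round and press the short thick no-go end squarely and lightly against the mouth of the same hole for about half a second to confirm that it will not enter. Then lay the gauge back in its black cradle, either way round, without dropping it, and leave the glue bottle, tape roll and basket where they stand.

Things in the scene. Friction and masses are not known exactly. Their poses are not given: they have to be found in the camera images.
- gauge: Loose bare-metal plug gauge, 0.25 kg, lying level in the cradle. Origin: centre of its square handle 22 x 22 x 84 mm (flats face y and z); x axis towards the go end. Flanges 40 mm dia, 4 mm thick, end at x = +46 and -46 mm. Go end: 27 mm dia, x +46 to +74, last 6 mm tapering to 19 mm dia. No-go end: 34 mm dia, x -46 to -62, square-edged.
- go_shoulder (a point): Point of the gauge at x = +46 mm on its axis: the flange face (shoulder) that stops the go end when fully home.
- nogo_tip (a point): Point of the gauge at x = -62 mm on its axis: centre of the no-go end face.
- carrier: White plate 68 x 68 x 20 mm with a 30 mm through hole, rigidly held on the stand. Origin: centre of the hole's mouth in the front face, 100 mm above the bench. z axis: out of the mouth along the hole, 25 degrees above level, generally away from the robot (+x); x down the slope of the face. The stand ends 46 mm from the hole up the slope, 47 mm to each side; nothing is over 6 mm proud of the face.
- stand: Fixed dark steel stand under the carrier plate: base 170 x 110 x 12 mm. Origin on the bench straight below the mouth of the hole; x axis points level in the direction in which the mouth faces, z up.
- cradle: Fixed black cradle, base 140 x 75 x 10 mm; origin under its centre, x axis along the gauge in it (gauge starts with its go end to -x). 8 mm uprights at x = -33 and +33 mm carry the handle's underside at 44 mm height in notches 28 mm wide; leaning cheeks end at 58 mm height, 26 mm to each side. Between the uprights the handle is free for fingers down to the base.
- cradle_rest (a point): Where the centre of the handle lies when the gauge rests in the cradle: 55 mm above the bench over the cradle's centre.
- glue: Bystander: small white bottle, 36 mm diameter, 85 mm tall, upright, origin at the centre of its underside. Leave it alone.
- tape: Bystander: cardboard-brown tape roll lying flat, 80 mm outer diameter, 18 mm high, origin under its centre. Leave it alone.
- basket: Bystander: grey open basket 110 x 80 x 50 mm, origin under its centre. Leave it alone.
There are look-alikes about, which are no part of the job. There is more than one size of the stand; the job needs the larger.

How it is judged:
By the outcome, as a careful person would: the job done as asked, in the order asked, and still so for the second after the job is handed in, with the robot touching nothing.
It also fails if it takes over 56 s, if anything falls off the work surface, if the arm or the gripper's body presses on something with over 40 N, if the wrist force passes 120 N, or if a joint passes its speed limit or range.

## Working session

There is one attempt and no reset: what is moved stays moved. The work goes in short steps, Python scripts to look and compute and a tool call to move; the robot and the scene stay as the last step left them, time stands still between calls to the robot, and variables do not carry over. Pictures are saved under pics/ and viewed, and the job is handed in when it is done.

Besides the shell and the picture viewer there is one more tool, called after "Call:" as name(argument=value, ...), one argument or row to a line, values as JSON. apply_moves: Moves the arm, as the interface text tells. Its arguments: {"type":"object","properties":{"motion":{"type":"array"},"squeeze":{"type":"number"}},"required":["motion"]}

```bash
ls; mkdir -p pics
python3 - <<'E'
from station import manip
import cv2
s=manip.sense();print(s)
print(manip.grasp_offset)
for n in("scene","top","wrist"):
    c=manip.get_calibration(n);print(n,c)
    cv2.imwrite(f"pics/{n}0.png",manip.snapshot(n)[:,:,::-1])
E
```

```text
pics
{'t': 0.0, 'q': array([ 1.09746592e+00,  5.28479690e-01,  1.43390604e+00,  8.40380349e-06,
        1.18139709e+00, -1.78485501e-01]), 'qd': array([ 3.74216268e-04,  1.52523595e-03,  8.72282932e-04, -3.65583807e-04,
        9.04824783e-04,  9.08653396e-05]), 'tau': array([ 1.04452789e-03, -4.42355919e+01, -1.78028959e+01, -2.13160897e-04,
        8.29374825e-03, -8.55987878e-06]), 'tcp_pos': array([0.18124818, 0.59739243, 0.23032412]), 'tool_rot': array([ 0.70016889, -0.10411781,  0.10361677, -0.69870349]), 'force': array([0.02538618, 0.04592139, 0.17860637]), 'ft_torque': array([-0.02240601, -0.01299307, -0.01208682]), 'finger_gap': 1.002770506072907}
0.0187
scene {'intrinsics': array([[400.15537628,   0.        , 267.34221176],
       [  0.        , 400.15537628, 209.85980371],
       [  0.        ,   0.        ,   1.        ]]), 'extrinsics': array([[ 0.77371309, -0.4947331 ,  0.39573629,  0.98603203],
       [ 0.63346484,  0.59475843, -0.4949593 , -0.46416377],
       [ 0.00950526,  0.63364151,  0.77356841,  0.81771136],
       [ 0.        ,  0.        ,  0.        ,  1.     
[... 177 characters left out ...]
]]), 'extrinsics': array([[ 0.00977391,  0.99166935, -0.12843821,  0.45392229],
       [-0.99990826,  0.01089715,  0.0080456 ,  0.02332713],
       [ 0.00937819,  0.12834779,  0.99168488,  1.3279897 ],
       [ 0.        ,  0.        ,  0.        ,  1.        ]])}
wrist {'intrinsics': array([[290.20436436,   0.        , 279.85779139],
       [  0.        , 290.20436436, 211.13974144],
       [  0.        ,   0.        ,   1.        ]]), 'extrinsics': array([[ 0.29058239, -0.90558144, -0.30900506,  0.10073419],
       [ 0.95684885,  0.27451792,  0.09528999,  0.62212777],
       [-0.00146542, -0.32336073,  0.94627464,  0.37234956],
       [ 0.        ,  0.        ,  0.        ,  1.        ]])}
```

View pics/scene0.png

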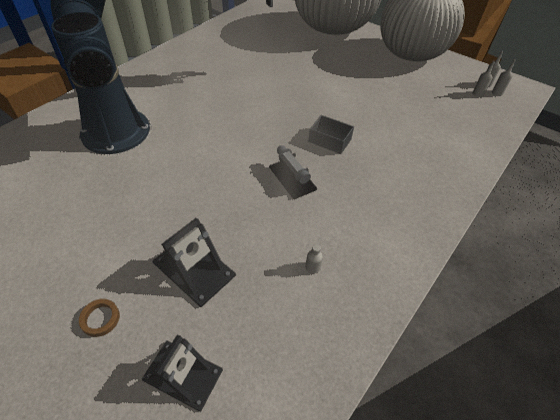

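View pics/top0.png

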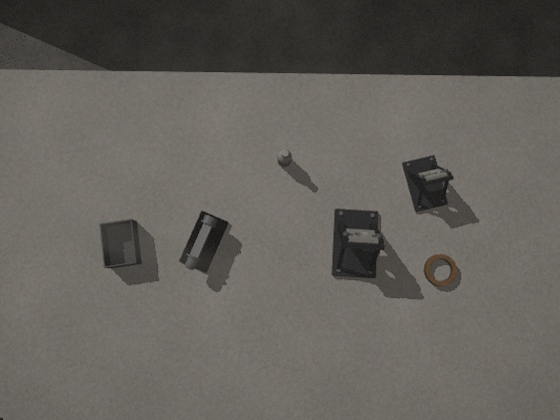

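View pics/wrist0.png

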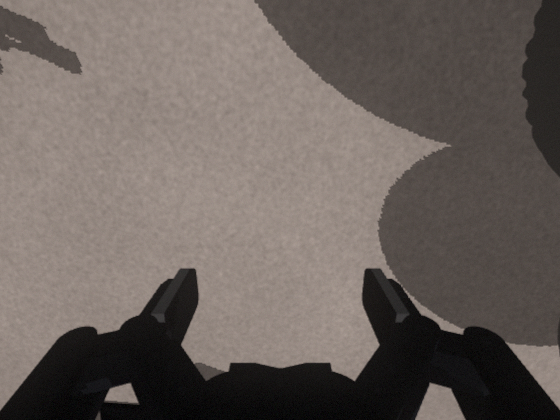

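Run:
```python
import cv2,numpy as np
s=cv2.imread("pics/scene0.png");t=cv2.imread("pics/top0.png")
def c(im,x,y,w,h,k):return cv2.resize(im[y:y+h,x:x+w],None,fx=k,fy=k,interpolation=cv2.INTER_CUBIC)
f=lambda im:np.clip(im.astype(float)*1.8,0,255).astype('uint8')
cv2.imwrite("pics/a1.png",f(c(t,165,195,80,90,6)))
cv2.imwrite("pics/a2.png",f(c(t,320,195,80,90,6)))
cv2.imwrite("pics/a3.png",f(c(s,250,130,90,80,7)))
cv2.imwrite("pics/a4.png",f(c(s,145,210,100,100,6)))
```

```text
(no output)
```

View pics/a1.png

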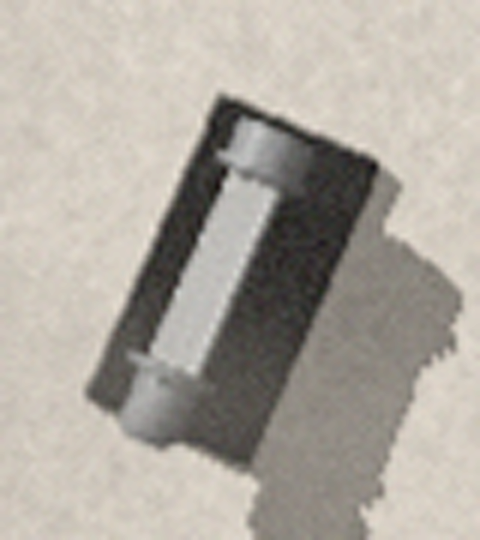

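View pics/a2.png

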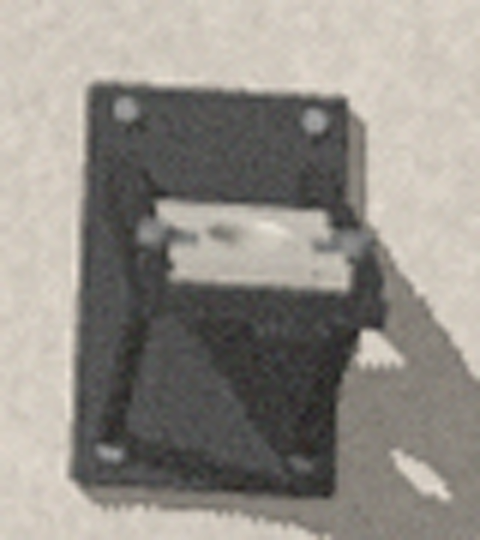

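View pics/a3.png

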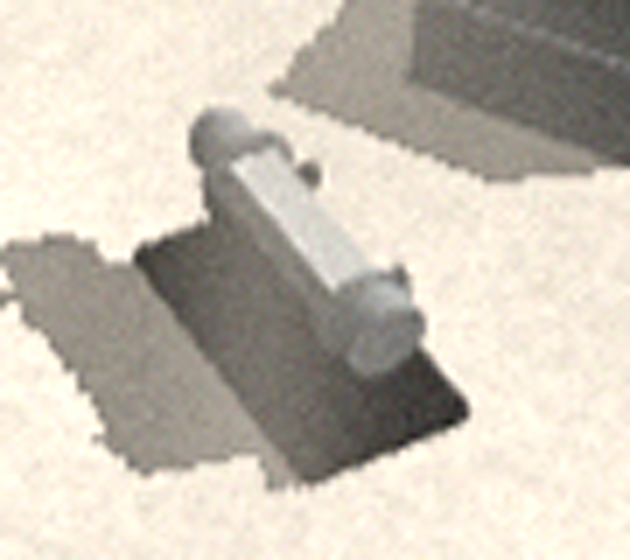

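View pics/a4.png

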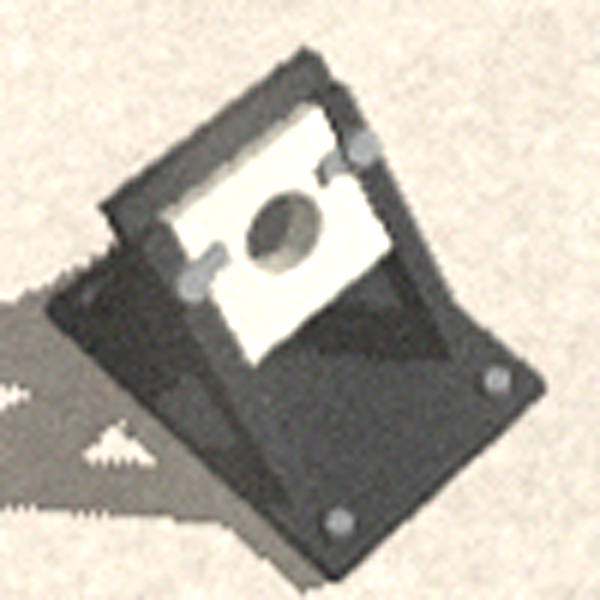

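```bash
cat > h.py <<'E'
import numpy as np,cv2
from scipy.optimize import least_squares
from scipy.spatial.transform import Rotation as R
CAL={}
def cal(n):
    from station import manip
    if n=="wrist" : return manip.get_calibration(n)
    if n not in CAL: CAL[n]=manip.get_calibration(n)
    return CAL[n]
def proj(c,P):
    K,T=c["intrinsics"],c["extrinsics"]
    p=(np.atleast_2d(P)-T[:3,3])@T[:3,:3]
    p=p*[1,-1,-1]; u=p@K.T
    return u[:,:2]/u[:,2:]
def ray(c,px):
    K,T=c["intrinsics"],c["extrinsics"]
    d=np.linalg.inv(K)@np.array([px[0],px[1],1.]);d=T[:3,:3]@(d*[1,-1,-1])
    return T[:3,3],d
def onplane(c,px,z):
    o,d=ray(c,px); return o+d*(z-o[2])/d[2]
def tri(obs):
    A=[];b=[]
    for c,px in obs:
        o,d=ray(c,px);d=d/np.linalg.norm(d);M=np.eye(3)-np.outer(d,d);A.append(M);b.append(M@o)
    return np.linalg.lstsq(np.vstack(A),np.hstack(b),rcond=None)[0]
def carr(x,y,yaw):
    "columns: carrier axes; yaw = level heading of mouth"
    h=np.array([np.cos(yaw),np.sin(yaw),0]);s,c=np.sin(np.radians(25)),np.cos(np.radians(25))
    z=h*c+np.array([0,0,s]);xx=h*s-np.array([0,0,c]);yy=np.cross(z,xx)
    return np.array([x,y,.1]),np.c_[xx,yy,z]
E
python3 - <<'E'
from h import *
t,s=cal("top"),cal("scene")
T=lambda a,b,ox,oy,k:(ox+(a+.5)/k-.5,oy+(b+.5)/k-.5)
ta=lambda a,b:T(a,b,165,195,6);tb=lambda a,b:T(a,b,320,195,6);sa=lambda a,b:T(a,b,250,130,7);sb=lambda a,b:T(a,b,145,210,6)
print("hole tri",tri([(t,tb(253,233)),(s,sb(284,232))]), onplane(t,tb(253,233),.1),onplane(s,sb(284,232),.1))
for p in [(92,86),(348,98),(330,495),(75,478)]: print("base",onplane(t,tb(*p),.012))
for p in [(222,95),(378,163),(250,468),(90,395)]: print("cbase",onplane(t,ta(*p),.01))
for p in [(545,388),(335,580)]: print("s base scene",onplane(s,sb(*p),.012))
for p in [(470,408),(300,485),(137,255)]: print("cbase scene",onplane(s,sa(*p),.01))
# handle top corners
for p in [(225,180),(280,190),(200,372),(155,355)]: print("handle",onplane(t,ta(*p),.066))
for p in [(235,165),(275,150),(375,270),(330,290)]: print("handle s",onplane(s,sa(*p),.066))
E
```

```text
hole tri [ 0.56406018 -0.19324759  0.10469179] [ 0.56390649 -0.19480133  0.1       ] [ 0.56191165 -0.19078124  0.1       ]
base [ 0.6335867  -0.14280552  0.012     ]
base [ 0.62965085 -0.2514674   0.012     ]
base [ 0.46246926 -0.24130902  0.012     ]
base [ 0.46846222 -0.13483765  0.012     ]
cbase [0.62626896 0.19609089 0.01      ]
cbase [0.59802366 0.12947747 0.01      ]
cbase [0.46951587 0.18011591 0.01      ]
cbase [0.49916869 0.24773132 0.01      ]
s base scene [ 0.63860836 -0.14353413  0.012     ]
s base scene [ 0.63348281 -0.25075287  0.012     ]
cbase scene [0.62740535 0.19928287 0.01      ]
cbase scene [0.60028668 0.12490343 0.01      ]
cbase scene [0.47383076 0.18170721 0.01      ]
handle [0.58432543 0.18658776 0.066     ]
handle [0.58050474 0.16428871 0.066     ]
handle [0.50687477 0.19447938 0.066     ]
handle [0.51348947 0.21269615 0.066     ]
handle s [0.50719985 0.2005271  0.066     ]
handle s [0.51400158 0.21750104 0.066     ]
handle s [0.58383611 0.18859558 0.066     ]
handle s [0.57707808 0.16906175 0.066     ]
```

```bash
cat >> h.py <<'E'
def st():
    from station import manip
    s=manip.sense();return s,R.from_quat(s["tool_rot"]).as_matrix()
def to(target,yaw=None,flip=False,base=None):
    """units shift to bring TCP to target; twist units to bring tool x to heading yaw"""
    s,M=st(); p=s["tcp_pos"] if base is None else np.array(base)
    d=M.T@(np.array(target)-p)/.03
    tw=0
    if yaw is not None:
        want=np.array([np.cos(yaw),np.sin(yaw),0]); a,c=M.T[0]@want,M.T[2]@want
        # rotate about y by phi: x-> cos x - sin z
        tw=np.degrees(np.arctan2(-c,a))/10
    return np.round(d,3),round(tw,3)
E
python3 - <<'E'
from h import *
s,M=st();print(np.round(M,3),s["q"])
for yaw in(-.39,-.39+np.pi): print(to([.547,.19,.15],yaw))
E
```

```text
[[ 0.957 -0.001  0.291]
 [-0.291 -0.002  0.957]
 [-0.    -1.    -0.002]] [ 1.09751876e+00  5.28273183e-01  1.43363107e+00 -6.12441817e-06
  1.18139501e+00 -1.78520693e-01]
(array([15.612,  2.696, -9.453]), np.float64(0.546))
(array([15.612,  2.696, -9.453]), np.float64(-17.454))
```

Call:
apply_moves(
  motion=[
    [85, 1.8, 0, -1.1, 0.5],
    [85, 3.6, 0, -2.2, 0.55],
    [85, 5.4, 0.2, -3.3, 0.55],
    [85, 7.2, 0.4, -4.4, 0.55],
    [85, 9, 0.8, -5.45, 0.55],
    [85, 10.8, 1.2, -6.55, 0.55],
    [85, 12.6, 1.6, -7.6, 0.55],
    [85, 14.2, 2, -8.6, 0.55],
    [85, 15.2, 2, -9.2, 0.55],
    [85, 15.6, 2, -9.45, 0.55],
    [85, 15.6, 2, -9.45, 0.55],
    [85, 15.6, 2, -9.45, 0.55],
  ],
  squeeze=25,
)

```text
t: 1.65
tcp_pos: [0.5456, 0.192, 0.1713]
tool_rot: [-0.694, 0.137, -0.136, 0.694]
force: [0.3, -0.2, -0.4]
finger_gap: 1.001
```

Run:
```python
from h import *
from station import manip
s,M=st();print(s["t"],s["tcp_pos"],to([.547,.19,.15],-.39),s["q"])
c=cal("wrist");np.save("w1.npy",c["extrinsics"])
cv2.imwrite("pics/w1.png",manip.snapshot("wrist")[:,:,::-1])
```

```text
1.65 [0.54559744 0.19199445 0.17132517] (array([ 0.069,  0.711, -0.044]), np.float64(0.004)) [ 1.45019538e-01  5.41177074e-01  1.60980865e+00  5.38984974e-04
  9.91765540e-01 -1.03679267e+00]
```

View pics/w1.png

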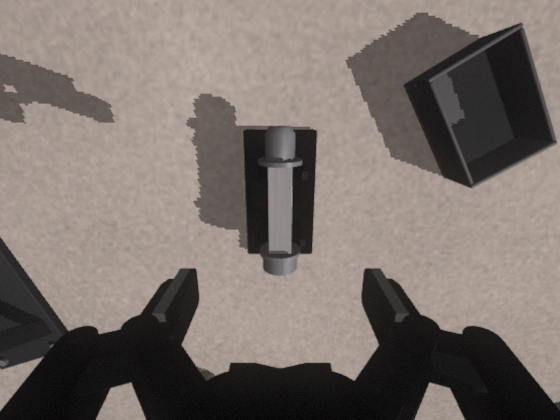

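Run:
```python
from h import *
im=cv2.imread("pics/w1.png")
b=np.clip(im[105:290,230:330].astype(float)*1.6,0,255).astype('uint8')
cv2.imwrite("pics/w1c.png",cv2.resize(b,None,fx=3.2*1,fy=3.2,interpolation=cv2.INTER_CUBIC))
# handle edges by rows
g=im[:,:,1].astype(int)
for r in range(170,246,8): print(r,g[r,262:300])
```

```text
170 [ 22  24  18  22  21  69 119 134 139 142 140 139 131 132 131 137 140 139
 139 137 136 138 136 137 132 135 140 135 135 138  94  36  24  22  24  23
  28  22]
178 [ 20  25  26  24  23  59 123 139 140 141 138 140 136 136 138 136 139 140
 138 140 136 137 135 135 133 137 134 133 138 141  90  29  30  27  28  27
  24  25]
186 [ 24  29  24  26  23  44 116 139 137 140 138 140 137 136 132 136 138 139
 137 138 136 140 137 134 129 134 136 135 134 146  94  27  25  27  29  30
  28  27]
194 [ 23  24  24  25  27  44 118 136 139 142 143 138 136 136 134 137 141 139
 139 138 136 135 134 135 134 135 133 135 137 153  99  24  28  24  31  29
  30  26]
202 [ 27  26  25  24  23  35 113 136 140 143 139 138 137 135 137 138 140 141
 140 138 137 138 139 137 135 134 135 133 134 152  98  26  30  30  30  28
  30  26]
210 [ 24  24  24  24  25  33 109 135 142 138 143 138 137 138 137 141 141 140
 140 138 134 139 138 140 134 134 136 136 135 125  72  31  24  29  29  30
  33  31]
218 [ 27  25  21  25  23  26  99 134 139 140 138 138 138 137 139 139 140 139
 138 137 135 138 141 139 138 138 135 134 136 122  68  28  28  32  28  30
  32  25]
226 [ 24  23  24  25  24  28  91 128 137 139 142 137 136 135 136 139 139 139
 140 137 138 138 139 139 135 135 137 135 138 101  47  26  28  30  25  24
  28  27]
234 [ 27  27  27  26  30  31  82 125 137 138 139 135 137 135 138 139 138 137
 134 134 136 138 138 136 136 140 138 135 137 101  45  30  29  32  28  30
  29  25]
242 [ 25  30  33  34  38  39  78 121 136 139 140 138 137 135 137 140 138 137
 135 137 137 138 138 138 133 140 137 137 139  91  46  39  32  30  27  28
  27  32]
```

View pics/w1c.png

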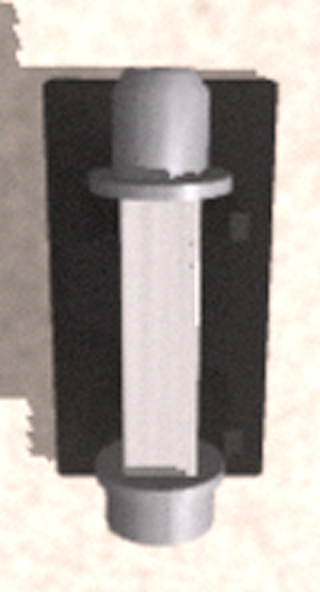

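Run:
```python
from h import *
c=cal("wrist");c["extrinsics"]=np.load("w1.npy")
for px in [(266.9,170),(292.1,170),(268.0,242),(291.0,242)]: print(px,onplane(c,px,.066))
a=onplane(c,(279.5,167),.066);b=onplane(c,(279.5,252),.066);print(a,b,(a+b)/2,np.linalg.norm(a-b),np.arctan2(*(b-a)[[1,0]]))
m1=(onplane(c,(266.9,170),.066)+onplane(c,(292.1,170),.066))/2;m2=(onplane(c,(268,242),.066)+onplane(c,(291,242),.066))/2
print(np.arctan2(*(m2-m1)[[1,0]]))
# base corners
for px in [(230+45/3.2,105+80/3.2),(230+277/3.2,105+80/3.2),(230+263/3.2,105+475/3.2),(230+57/3.2,105+475/3.2)]: print(onplane(c,px,.01))
```

```text
(266.9, 170) [0.50696971 0.19576753 0.066     ]
(292.1, 170) [0.51518629 0.21579137 0.066     ]
(268.0, 242) [0.56970156 0.1700851  0.066     ]
(291.0, 242) [0.57785974 0.1899631  0.066     ]
[0.50868404 0.20676266 0.066     ] [0.58336986 0.17608518 0.066     ] [0.54602695 0.19142392 0.066     ] 0.0807408216664493 -0.389742393578685
-0.38974241651064484
[0.4697321  0.18408187 0.01      ]
[0.49747831 0.2517054  0.01      ]
[0.6256828  0.19970885 0.01      ]
[0.59728238 0.13051126 0.01      ]
```

Call:
apply_moves(
  motion=[
    [85, 0.07, 1.5, 0, 0],
    [85, 0.07, 3, 0, 0],
    [85, 0.07, 4.2, 0, 0],
    [85, 0.07, 4.5, 0, 0],
    [60, 0.07, 4.5, 0, 0],
    [30, 0.07, 4.5, 0, 0],
    [10, 0.07, 4.5, 0, 0],
    [10, 0.07, 4.5, 0, 0],
    [10, 0.07, 4.5, 0, 0],
    [10, 0.07, 4.5, 0, 0],
  ],
  squeeze=40,
)

```text
t: 2.95
tcp_pos: [0.5497, 0.1901, 0.0377]
tool_rot: [-0.693, 0.137, -0.138, 0.694]
force: [-1.7, -0.6, 5.9]
finger_gap: 0.25
```

Call:
apply_moves(
  motion=[
    [10, 0, -0.4, 0, 0],
    [10, 0, -1, 0, 0],
    [10, 0, -1.6, 0, 0],
    [10, 0, -1.6, 0, 0],
    [10, 0, -1.6, 0, 0],
  ],
)

```text
t: 3.58
tcp_pos: [0.5487, 0.1899, 0.0845]
tool_rot: [0.694, -0.137, 0.137, -0.694]
force: [-0.2, 1.3, -2.6]
finger_gap: 0.25
```

Run:
```python
from h import *
from station import manip
s,M=st();print(s["t"],s["tcp_pos"],s["force"],M)
c=cal("wrist");np.save("w2.npy",c["extrinsics"])
im=manip.snapshot("wrist")[:,:,::-1]
cv2.imwrite("pics/w2.png",im)
sc=manip.snapshot("scene")[:,:,::-1]
cv2.imwrite("pics/s2.png",cv2.resize(sc[100:260,190:400],None,fx=3.5,fy=3.5,interpolation=cv2.INTER_CUBIC))
```

```text
3.575 [0.54874793 0.18993204 0.08446375] [-0.15554597  1.29133016 -2.5766298 ] [[ 9.24606062e-01 -5.43357579e-05  3.80924699e-01]
 [-3.80924700e-01 -4.66963312e-07  9.24606064e-01]
 [-5.00612934e-05 -9.99999999e-01 -2.11295894e-05]]
```

View pics/w2.png

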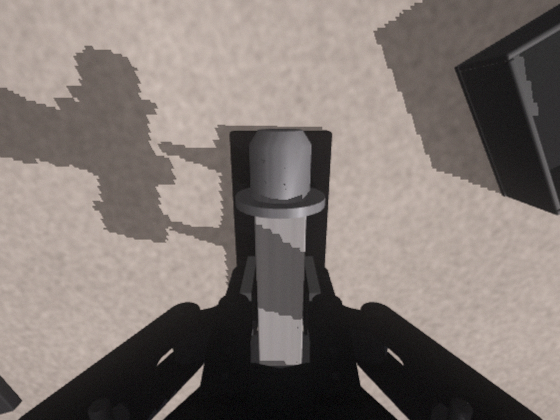

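View pics/s2.png

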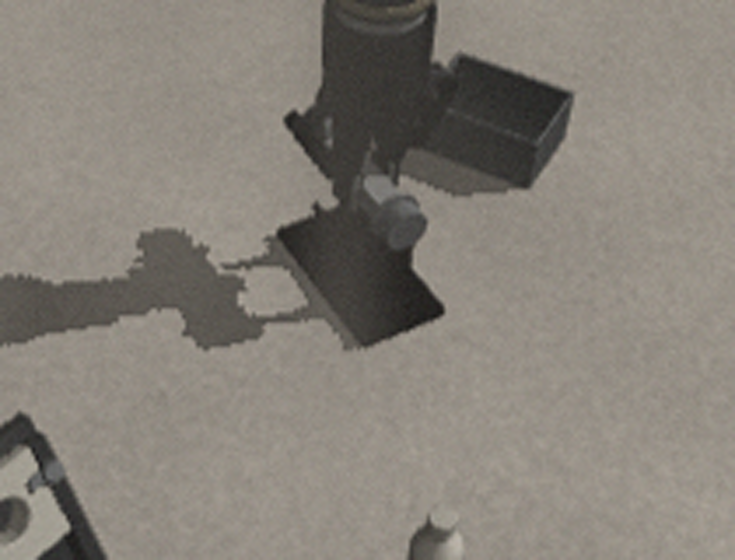

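```bash
cat >> h.py <<'E'
def gauge_pts(ctr,yawgo,pitch,s,r,n=72):
    "circle; yawgo heading of go end, pitch up positive"
    a=np.array([np.cos(yawgo)*np.cos(pitch),np.sin(yawgo)*np.cos(pitch),np.sin(pitch)])
    y=np.array([-np.sin(yawgo),np.cos(yawgo),0]);z=np.cross(a,y)
    t=np.linspace(0,2*np.pi,n)
    return np.array(ctr)+s*a+r*(np.outer(np.cos(t),y)+np.outer(np.sin(t),z))
RINGS=[(74,9.5),(68,13.5),(46,13.5),(46,20),(42,20),(-42,20),(-46,20),(-46,17),(-62,17)]
def overlay(im,c,ctr,yawgo,pitch,k=1,ox=0,oy=0,rings=RINGS,col=(0,255,0)):
    im=cv2.resize(np.ascontiguousarray(im[oy:,ox:]),None,fx=k,fy=k,interpolation=cv2.INTER_CUBIC)
    for s,r in rings:
        p=(proj(c,gauge_pts(ctr,yawgo,pitch,s/1e3,r/1e3))-[ox,oy]+.5)*k-.5
        cv2.polylines(im,[np.round(p*8).astype(int)],True,col,1,cv2.LINE_AA,3)
    return im
E
python3 - <<'E'
from h import *
from station import manip
c=manip.get_calibration("wrist");c["extrinsics"]=np.load("w2.npy")
s,M=st()
im=cv2.imread("pics/w2.png")
for d in(0,-3):
    ctr=s["tcp_pos"]+M[:,0]*d/1e3+[0,0,.0173]
    im=overlay(im,c,ctr,np.pi-.39,0,col=(0,255,0) if d==0 else (0,0,255),rings=RINGS[:5])
cv2.imwrite("pics/w2o.png",cv2.resize(im[110:260,180:380],None,fx=4,fy=4))
E
```

```text
(no output)
```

View pics/w2o.png

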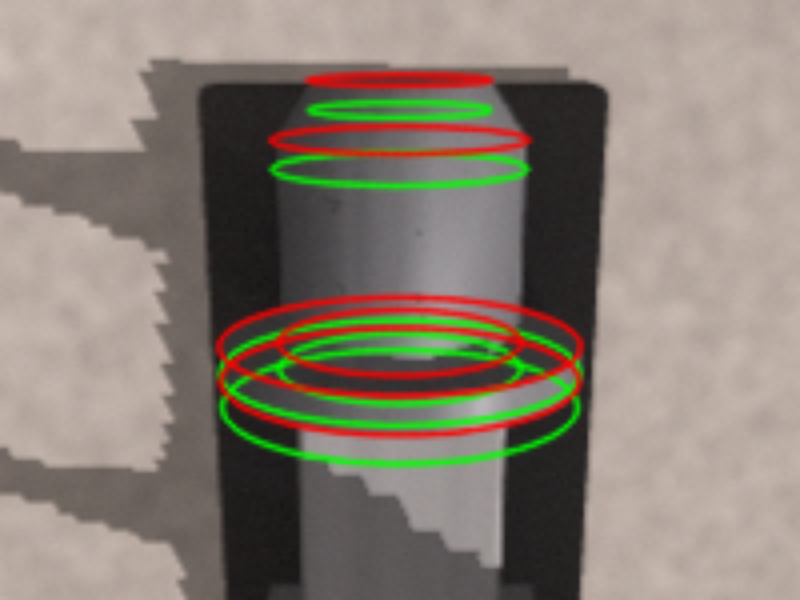

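Call:
apply_moves(
  motion=[
    [10, -1.0, 0, 0, 0],
    [10, -2.0, 0, 0, 0],
    [10, -2.12, 0.5, 0, 0],
    [10, -2.12, 1.2, 0, 0],
    [10, -2.12, 1.5, 0, 0],
    [10, -2.12, 1.58, 0, 0],
    [10, -2.12, 1.66, 0, 0],
    [10, -2.12, 1.74, 0, 0],
    [10, -2.12, 1.82, 0, 0],
    [10, -2.12, 1.9, 0, 0],
    [10, -2.12, 1.92, 0, 0],
    [10, -2.12, 1.92, 0, 0],
  ],
  squeeze=25,
)

```text
t: 5.18
tcp_pos: [0.488, 0.2146, 0.029]
tool_rot: [0.694, -0.138, 0.136, -0.693]
force: [-7.7, 1.1, 18.8]
finger_gap: 0.25
```

```bash
cat >> h.py <<'E'
def snap(n,name,crop=None,k=1):
    from station import manip
    c=manip.get_calibration(n);im=np.ascontiguousarray(manip.snapshot(n)[:,:,::-1])
    cv2.imwrite(f"pics/raw_{name}.png",im);np.save(f"pics/{name}.npy",c["extrinsics"])
    if crop: x,y,w,h=crop; im=im[y:y+h,x:x+w]
    im=np.clip(im.astype(float)*1.4,0,255).astype('uint8')
    cv2.imwrite(f"pics/{name}.png",cv2.resize(im,None,fx=k,fy=k,interpolation=cv2.INTER_CUBIC))
E
python3 - <<'E'
from h import *
s,M=st();print(s["t"],s["tcp_pos"],s["force"],s["finger_gap"])
snap("wrist","w3");snap("scene","s3",(220,100,140,110),5)
E
```

```text
5.175 [0.48804833 0.21455992 0.02896654] [-7.72256739  1.1127665  18.77118462] 0.2498246202223614
```

View pics/w3.png

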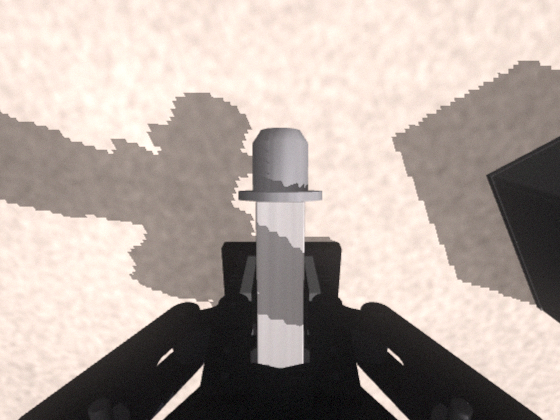

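View pics/s3.png

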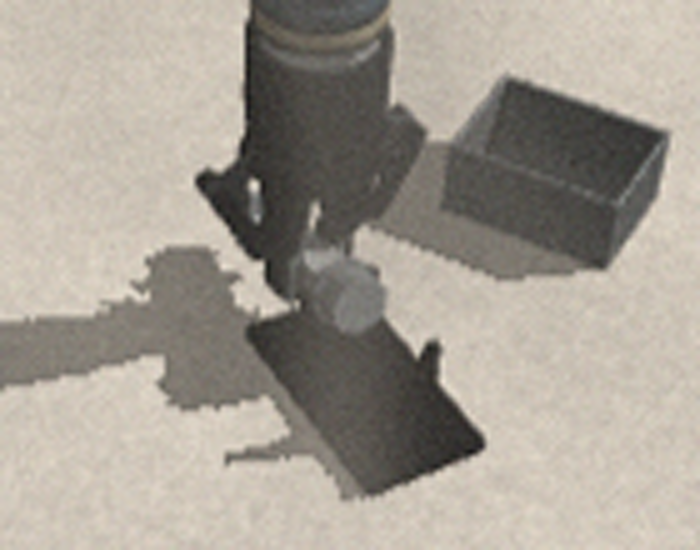

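```bash
cat >> h.py <<'E'
def fitw(name,flangeL,flangeR,noseT,bot,d0=-.003,yoff=np.pi,rings=(46,20,42,74,9.5)):
    """wrist fit: pitch, axial d, lateral, from flange extreme columns, nose top row, flange bottom row. Current TCP pose."""
    from station import manip
    s,M=st();c=manip.get_calibration("wrist")
    yaw=np.arctan2(M[1,0],M[0,0])+yoff
    def pose(v):
        # pad point is on the axis
        a=np.array([np.cos(yaw)*np.cos(v[0]),np.sin(yaw)*np.cos(v[0]),np.sin(v[0])])
        pad=s["tcp_pos"]+M[:,2]*v[2]+[0,0,.0173]
        return pad+a*v[1],yaw,v[0]
    def f(v):
        p=pose(v);A=np.vstack([proj(c,gauge_pts(*p,rings[0]/1e3,rings[1]/1e3)),proj(c,gauge_pts(*p,rings[2]/1e3,rings[1]/1e3))]);B=proj(c,gauge_pts(*p,rings[3]/1e3,rings[4]/1e3))
        return [A[:,0].min()-flangeL,A[:,0].max()-flangeR,B[:,1].min()-noseT,A[:,1].max()-bot]
    r=least_squares(f,[-.3,.003,0],diff_step=1e-4);return r.x,r.fun,pose(r.x)
E
python3 - <<'E'
from h import *
v,res,p=fitw("w3",238,322,128,201)
print(np.degrees(v[0]),v,res)
from station import manip
im=overlay(cv2.imread("pics/raw_w3.png"),manip.get_calibration("wrist"),*p,k=4,ox=180,oy=110,rings=RINGS[:5])
cv2.imwrite("pics/o3.png",im[:560,:800])
E
```

```text
-13.631145442275248 [-2.37908369e-01  3.48017322e-03 -4.69535424e-06] [ 0.35435988 -0.35656964 -0.17060452  0.15614194]
```

View pics/o3.png

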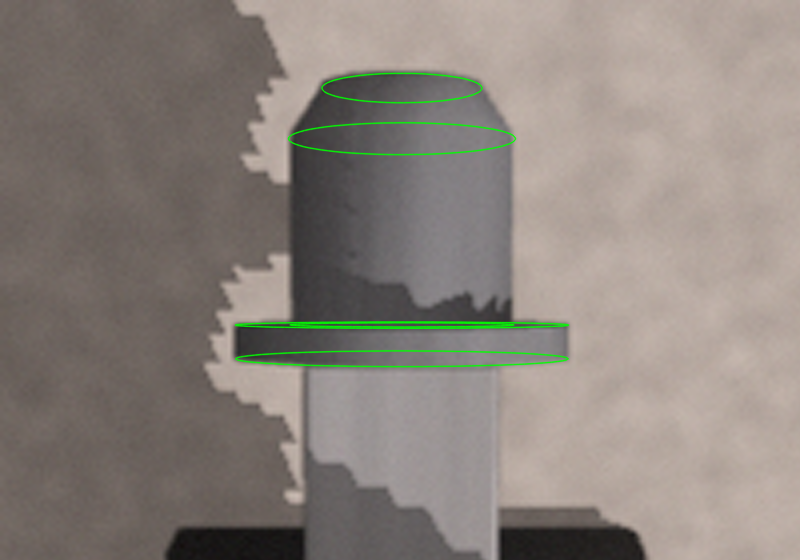

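Call:
apply_moves(
  motion=[
    [10, 0, 0.05, 0, 0],
    [10, 0, 0.1, 0, 0],
    [10, 0, 0.15, 0, 0],
    [10, 0, 0.17, 0, 0],
    [10, 0, 0.17, 0, 0],
  ],
  squeeze=22,
)

```text
t: 5.9
tcp_pos: [0.4882, 0.2145, 0.024]
tool_rot: [0.694, -0.138, 0.136, -0.693]
force: [-7.8, 1.9, 18.5]
finger_gap: 0.25
```

Run:
```python
from h import *
s,M=st();print(s["t"],s["tcp_pos"],s["force"],s["finger_gap"])
snap("wrist","w4",(180,110,200,140),4)
```

```text
5.9 [0.48816468 0.21453503 0.02399377] [-7.81148605  1.8622221  18.4530175 ] 0.2497640809522663
```

View pics/w4.png

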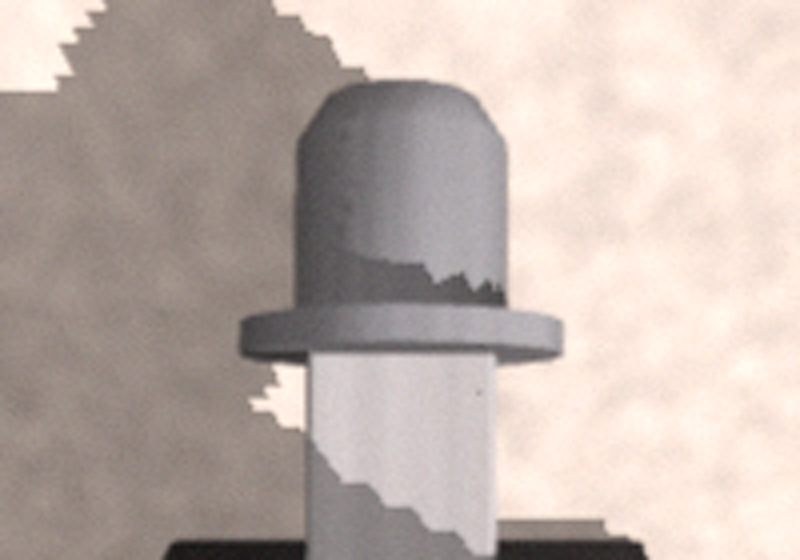

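```bash
cat > ov.py <<'E'
import sys
from h import *
from station import manip
def pose(pitch,d,h=.0173,lat=0,yoff=np.pi):
    s,M=st();yaw=np.arctan2(M[1,0],M[0,0])+yoff;v=np.radians(pitch)
    a=np.array([np.cos(yaw)*np.cos(v),np.sin(yaw)*np.cos(v),np.sin(v)])
    return s["tcp_pos"]+M[:,2]*lat+[0,0,h]+a*d,yaw,v
E
python3 - <<'E'
from ov import *
im=cv2.imread("pics/raw_w4.png");c=manip.get_calibration("wrist")
out=[]
for p in(-20,-24,-28):
    o=overlay(im,c,*pose(p,.0035,.0186),k=4,ox=215,oy=110,rings=RINGS[:5])[:300,:520]
    out.append(o)
cv2.imwrite("pics/o4.png",cv2.resize(np.vstack(out),None,fx=.66,fy=.66))
E
```

```text
(no output)
```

View pics/o4.png

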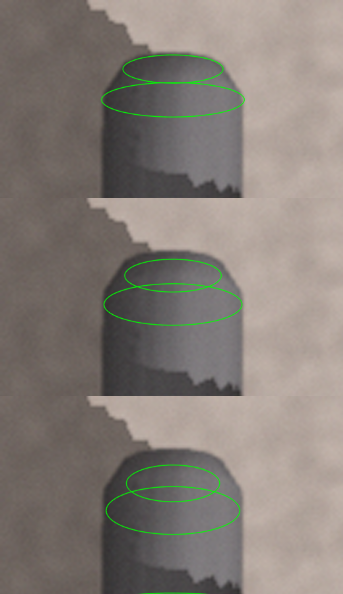

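```bash
cat >> ov.py <<'E'
def fit(fl,fr,noset,ftop=None,fbot=None,gl=None,gr=None,yoff=np.pi,x0=(-20,.0035,.018,0),c=None,nogo=False):
    c=c or manip.get_calibration("wrist")
    sg=-1 if nogo else 1
    def f(v):
        p=pose(*v,yoff=yoff)
        g=lambda s,r:proj(c,gauge_pts(*p,sg*s/1e3,r/1e3))
        F=np.vstack([g(46,20),g(42,20)])
        r=[F[:,0].min()-fl,F[:,0].max()-fr]
        N=np.vstack([g(62,17)]) if nogo else np.vstack([g(74,9.5),g(68,13.5)])
        r.append(N[:,1].min()-noset)
        if ftop is not None:r.append(F[:,1].min()-ftop)
        if fbot is not None:r.append(F[:,1].max()-fbot)
        G=g(62,17) if nogo else g(68,13.5)
        if gl is not None:r.append(G[:,0].min()-gl)
        if gr is not None:r.append(G[:,0].max()-gr)
        return np.r_[r,(v[2]-.018)/.003,(v[3])/.002]
    r=least_squares(f,x0,x_scale=[1,.001,.001,.001],diff_step=1e-3);return r.x,r.fun
E
python3 - <<'E'
from ov import *
v,f=fit(240,320.8,130,185.7,201,254.25,306.7)
print(v,np.round(f,2))
im=cv2.imread("pics/raw_w4.png");c=manip.get_calibration("wrist")
cv2.imwrite("pics/o4b.png",overlay(im,c,*pose(*v),k=4,ox=180,oy=110,rings=RINGS[:5])[:560,:800])
E
```

```text
[-2.07507734e+01  3.88456035e-03  1.76217966e-02  2.01028985e-04] [ 0.45 -0.37 -0.21  0.02  0.22 -0.52  0.4  -0.13  0.1 ]
```

View pics/o4b.png

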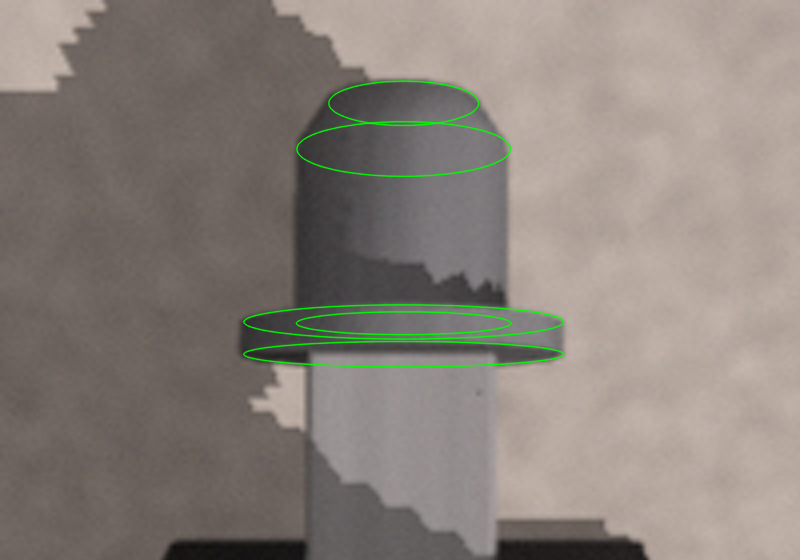

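```bash
cat >> ov.py <<'E'
O,C=carr(.5645,-.1935,-.048)
def tcp_for(tipdist,pitch,d,h,O=O,C=C,s_tip=.074,yaw=None):
    "TCP so that gauge point s_tip(go side) lies on hole axis tipdist out of mouth"
    v=np.radians(pitch);yw=-.048+np.pi
    a=np.array([np.cos(yw)*np.cos(v),np.sin(yw)*np.cos(v),np.sin(v)])
    tip=O+C[:,2]*tipdist
    return tip-(s_tip+d)*a-np.array([0,0,h])
E
python3 - <<'E'
from ov import *
p=tcp_for(.03,-20.8,.0039,.0176);print(p,to(p,-.048),C)
E
```

```text
[ 0.66439696 -0.19829874  0.12274138] (array([ 10.666,  -3.309, -10.488]), np.float64(-1.964)) [[ 4.22131499e-01  4.79815701e-02  9.05263921e-01]
 [-2.02778878e-02  9.98848221e-01 -4.34860706e-02]
 [-9.06307787e-01 -3.46944695e-18  4.22618262e-01]]
```

Call:
apply_moves(
  motion=[
    [10, 0, -1.5, 0, 0],
    [10, 0, -3.2, 0, 0],
    [10, 1, -4.6, -1, -0.5],
    [10, 2.3, -5.2, -2.3, -1],
    [10, 3.7, -5.4, -3.7, -1.96],
    [10, 5.1, -5.4, -5.0, -1.96],
    [10, 6.5, -5.4, -6.4, -1.96],
    [10, 7.9, -5.4, -7.7, -1.96],
    [10, 9.2, -5.4, -9.0, -1.96],
    [10, 10.4, -5.3, -10.3, -1.96],
    [10, 10.7, -4.4, -10.5, -1.96],
    [10, 10.7, -3.6, -10.5, -1.96],
  ],
  squeeze=60,
)

```text
t: 7.45
tcp_pos: [0.667, -0.2014, 0.1285]
tool_rot: [0.707, -0.018, 0.018, -0.707]
force: [-0.6, 0.7, -2.8]
finger_gap: 0.248
```

Call:
apply_moves(
  motion=[
    [10, 0, 0.2, 0, 0],
    [10, 0, 0.2, 0, 0],
    [10, 0, 0.2, 0, 0],
  ],
)

```text
t: 7.82
tcp_pos: [0.6678, -0.1993, 0.125]
tool_rot: [0.707, -0.016, 0.018, -0.707]
force: [0.2, 0.6, -2.3]
finger_gap: 0.249
```

Run:
```python
from ov import *
s,M=st();print(s["t"],s["tcp_pos"],s["force"],s["finger_gap"],s["q"])
snap("wrist","w5");snap("scene","s5",(140,180,130,100),6);snap("top","t5",(310,170,100,100),6)
p=tcp_for(.03,-20.8,.0039,.0176);print(p,to(p,-.048))
```

```text
7.825 [ 0.66775774 -0.19934235  0.1250092 ] [ 0.22870502  0.56472115 -2.25126444] 0.24902570451894473 [-4.50064304e-01  7.40656792e-01  1.32505806e+00 -5.36789015e-06
  1.07349134e+00 -1.97261067e+00]
[ 0.66439696 -0.19829874  0.12274138] (array([-0.108,  0.072,  0.029]), np.float64(-0.001))
```

View pics/w5.png

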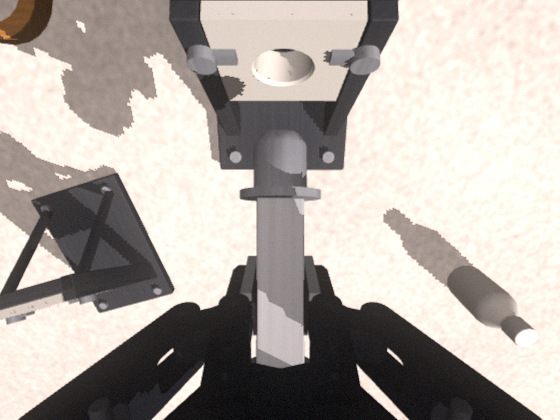

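View pics/s5.png

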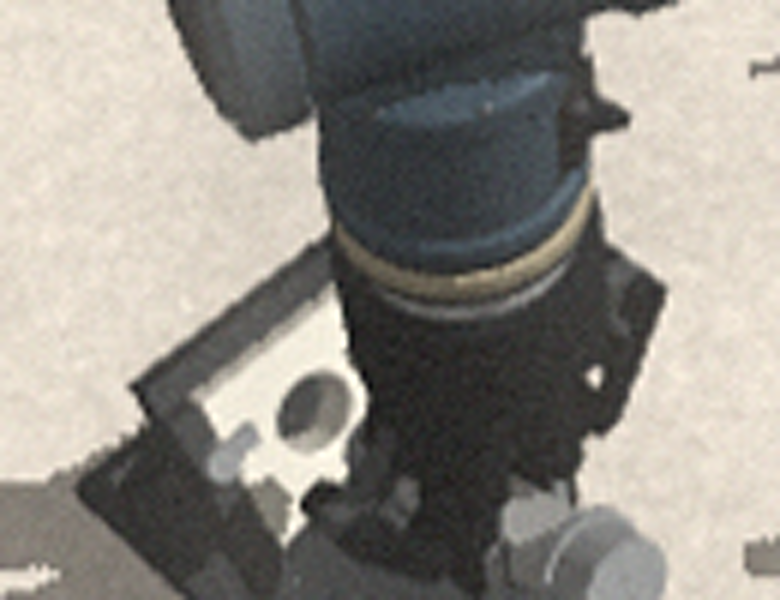

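View pics/t5.png

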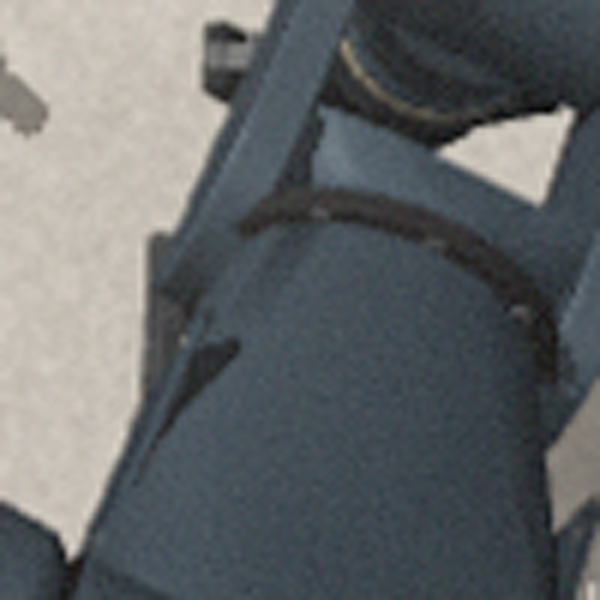

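Run:
```python
import cv2
im=cv2.imread("pics/w5.png")
cv2.imwrite("pics/w5c.png",cv2.resize(im[0:120,180:390],None,fx=3.8,fy=3.8,interpolation=cv2.INTER_CUBIC))
cv2.imwrite("pics/w5d.png",cv2.resize(im[110:250,180:380],None,fx=4,fy=4,interpolation=cv2.INTER_CUBIC))
```

```text
(no output)
```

View pics/w5c.png

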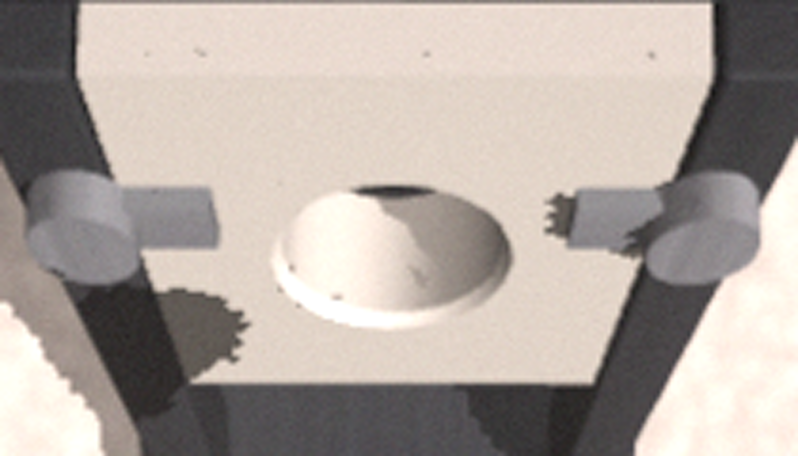

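View pics/w5d.png

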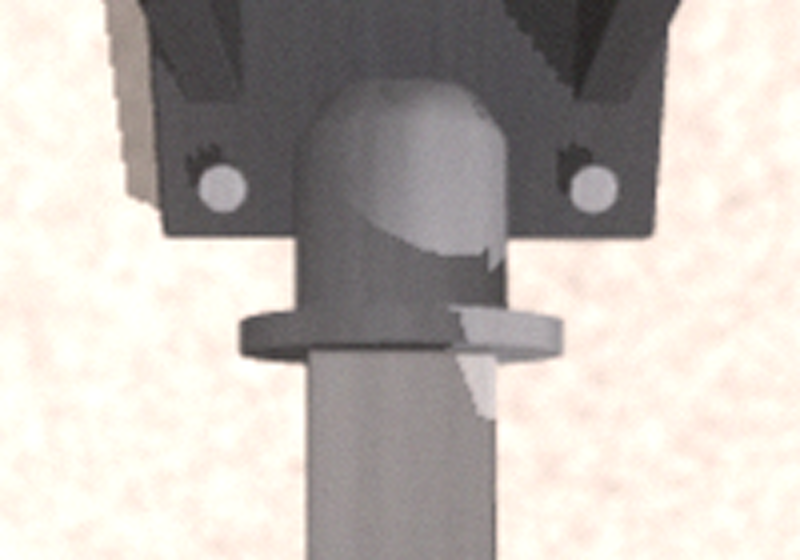

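Run:
```python
from ov import *
c=manip.get_calibration("wrist");c["extrinsics"]=np.load("pics/w5.npy")
k=3.8
px=lambda a,b:np.array([180+(a+.5)/k-.5,(b+.5)/k-.5])
cor=np.array([px(78,77),px(714,77),px(593,384),px(190,384)])
# carrier y=cross(z,x): check side
def f(v,full=False):
    O,C=carr(v[0],v[1],v[2]);O=O+[0,0,v[3]]
    P=np.array([O+C@[sx*.034,sy*.034,0] for sx,sy in((-1,-1),(-1,1),(1,1),(1,-1))])
    t=np.linspace(0,2*np.pi,90)
    E=proj(c,O+.015*(np.outer(np.cos(t),C[:,0])+np.outer(np.sin(t),C[:,1])))
    e=[E[:,0].min()-px(274,0)[0],E[:,0].max()-px(512,0)[0],E[:,1].min()-px(0,185)[1],E[:,1].max()-px(0,327)[1]]
    p=proj(c,P)
    return np.r_[(p-cor).ravel(),e]
for free in (0,1):
    g=(lambda v:f(v)) if free else (lambda v:f(np.r_[v[:3],0]))
    r=least_squares(g,[.5645,-.1935,-.048]+([0] if free else []),x_scale=.01)
    print(r.x,np.round(r.fun,1))
```

```text
[ 0.56278233 -0.19245974 -0.04770406] [-0.5 -0.4  0.7 -0.6  0.2  0.  -0.6  0.1  2.4 -2.3  2.  -1. ]
[ 5.62747350e-01 -1.92456141e-01 -4.77031520e-02 -1.81563475e-04] [-0.4 -0.4  0.6 -0.5  0.2 -0.  -0.5  0.   2.4 -2.3  2.  -1. ]
```

```bash
sed -i 's/^O,C=carr.*/O,C=carr(.5628,-.1925,-.0477)/' ov.py
python3 - <<'E'
from ov import *
s,M=st();print(s["t"],s["tcp_pos"])
for L,p in((.01,-20.8),(.0,-20.8),(-.01,-20.8)):print(L,to(tcp_for(L,p,.0039,.0176),-.048))
B=tcp_for(-.028,-25,.0039,.0176);print(B,to(B,-.0477))
E
```

```text
7.975 [ 0.66759853 -0.19932589  0.12491945]
0.01 (array([-0.771,  0.353,  0.06 ]), np.float64(-0.001))
0.0 (array([-1.074,  0.493,  0.06 ]), np.float64(-0.001))
-0.01 (array([-1.376,  0.633,  0.06 ]), np.float64(-0.001))
[ 0.60797231 -0.19467756  0.10348865] (array([-1.994,  0.71 ,  0.06 ]), np.float64(-0.003))
```

Call:
apply_moves(
  motion=[
    [10, -0.4, 0.18, 0.06, 0],
    [10, -0.77, 0.35, 0.06, 0],
    [10, -0.77, 0.35, 0.06, 0],
    [10, -0.95, 0.43, 0.06, 0],
    [10, -1.1, 0.49, 0.06, 0],
    [10, -1.1, 0.49, 0.06, 0],
  ],
  squeeze=30,
)

```text
t: 8.72
tcp_pos: [0.6336, -0.1958, 0.1087]
tool_rot: [-0.707, 0.017, -0.017, 0.707]
force: [0.7, 0.4, -2.3]
finger_gap: 0.246
```

Run:
```python
from ov import *
s,M=st();print(s["t"],s["tcp_pos"],s["force"])
print(to(tcp_for(0,-20.8,.0039,.0176),-.048))
snap("wrist","w6",(180,0,210,230),2.6)
```

```text
8.725 [ 0.63363135 -0.19583736  0.1087047 ] [ 0.65006017  0.43171171 -2.31550066]
(array([ 0.064, -0.045, -0.002]), np.float64(-0.005))
```

View pics/w6.png

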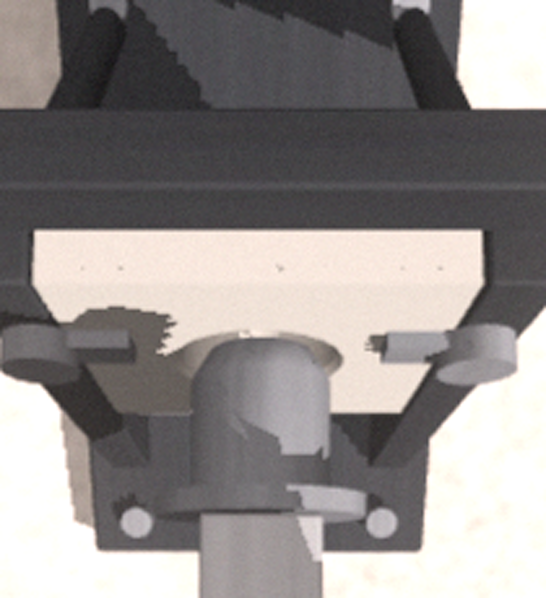

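Call:
apply_moves(
  motion=[
    [10, -0.15, 0.04, 0, 0],
    [10, -0.3, 0.08, 0, 0],
    [10, -0.45, 0.11, 0, 0],
    [10, -0.6, 0.14, 0, 0],
    [10, -0.75, 0.17, 0, 0],
    [10, -0.75, 0.17, 0, 0],
  ],
  squeeze=25,
)

```text
t: 9.52
tcp_pos: [0.6164, -0.1958, 0.1042]
tool_rot: [0.708, -0.014, 0.022, -0.706]
force: [9.8, 0.5, -9.6]
finger_gap: 0.248
```

Run:
```python
from ov import *
s,M=st();print(s["t"],s["tcp_pos"],s["force"])
print(to(tcp_for(-.028,-25,.0039,.0176),-.048))
snap("wrist","w7",(180,40,210,230),2.6)
```

```text
9.525 [ 0.61640088 -0.19579106  0.10421198] [ 9.80528114  0.49540269 -9.58101954]
(array([-0.283,  0.021,  0.023]), np.float64(-0.012))
```

View pics/w7.png

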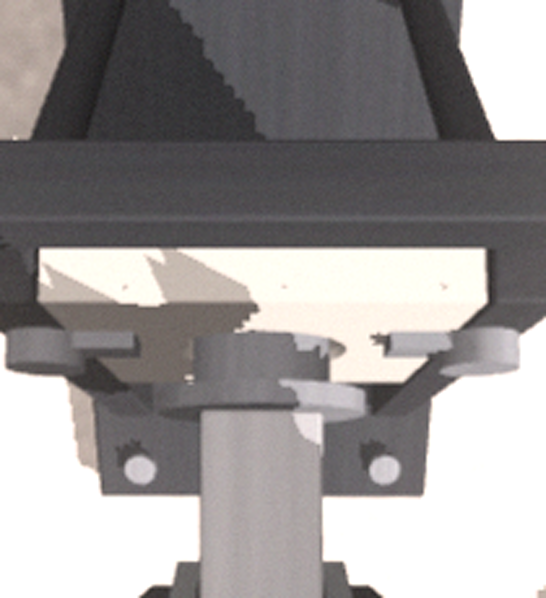

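Call:
apply_moves(
  motion=[
    [10, -0.08, 0.06, 0.02, 0],
    [10, -0.16, 0.1, 0.02, 0],
    [10, -0.24, 0.12, 0.02, 0],
    [10, -0.32, 0.14, 0.02, 0],
    [10, -0.32, 0.14, 0.02, 0],
  ],
  squeeze=22,
)

```text
t: 10.2
tcp_pos: [0.6088, -0.1953, 0.101]
tool_rot: [0.708, -0.012, 0.024, -0.706]
force: [12.0, 0.5, -7.3]
finger_gap: 0.247
```

Run:
```python
from ov import *
s,M=st();print(s["t"],s["tcp_pos"],s["force"])
print(to(tcp_for(-.028,-25,.0039,.0176),-.048))
snap("wrist","w8",(180,60,210,230),2.6)
```

```text
10.2 [ 0.60878003 -0.19525697  0.10096027] [11.98446807  0.54419929 -7.27942751]
(array([-0.026, -0.085,  0.018]), np.float64(-0.015))
```

View pics/w8.png

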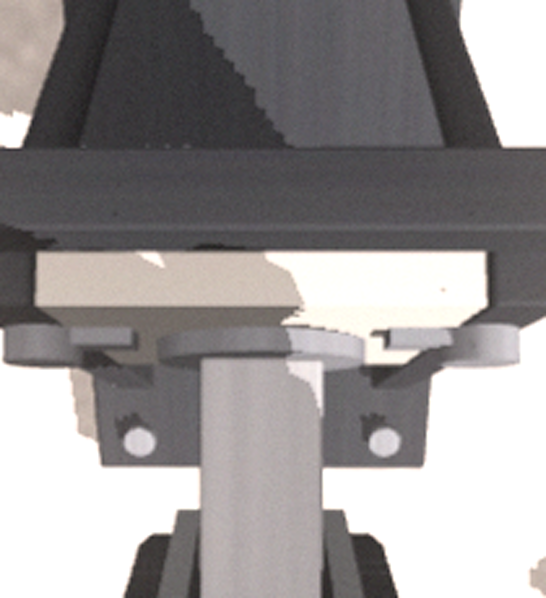

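Call:
apply_moves(
  motion=[
    [10, -0.06, 0.02, 0.02, 0],
    [10, -0.12, 0.03, 0.02, 0],
    [10, -0.18, 0.04, 0.02, 0],
    [10, -0.18, 0.04, 0.02, 0],
    [10, -0.18, 0.04, 0.02, 0],
  ],
  squeeze=30,
)

```text
t: 10.88
tcp_pos: [0.6079, -0.1952, 0.1019]
tool_rot: [0.709, -0.009, 0.028, -0.705]
force: [17.9, 2.0, -4.1]
finger_gap: 0.248
```

Run:
```python
from ov import *
s,M=st();print(s["t"],s["tcp_pos"],s["force"])
print(to(tcp_for(-.028,-25,.0039,.0176),-.048))
snap("wrist","w9",(180,100,210,150),3.8)
```

```text
10.875 [ 0.60788336 -0.19524719  0.10194101] [17.90840561  2.02280121 -4.14220519]
(array([ 0.003, -0.052,  0.019]), np.float64(-0.021))
```

View pics/w9.png

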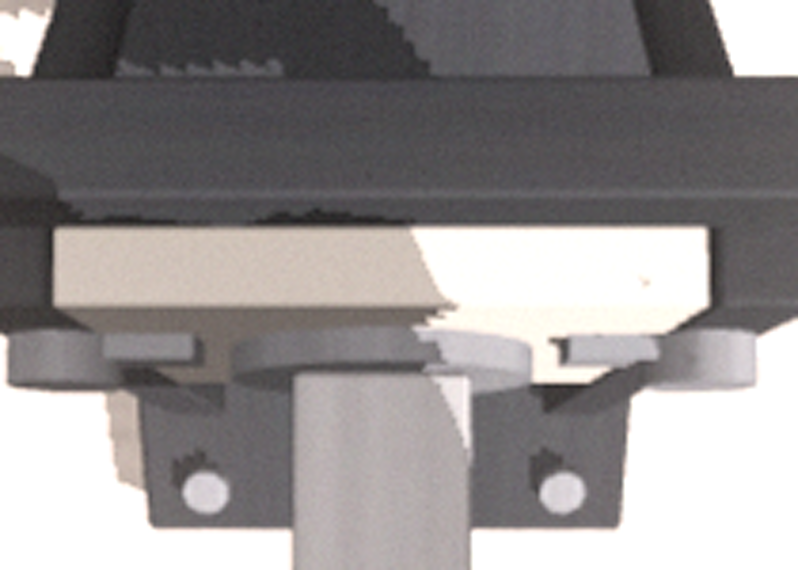

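Run:
```python
from ov import *
c=manip.get_calibration("wrist");c["extrinsics"]=np.load("pics/w9.npy")
im=cv2.imread("pics/raw_w9.png")
for ax,col in((.046,(0,255,0)),(.050,(0,0,255))):
    im=overlay(im,c,O+C[:,2]*ax,np.pi-.0477,np.radians(-25),rings=[(46,20),(42,20)],col=col) if 0 else im
def ov2(dist,pitch):
    return overlay(im,c,O+C[:,2]*dist-np.array([0,0,.0012]),np.pi-.0477,np.radians(pitch),k=4,ox=220,oy=170,rings=[(46,20),(42,20)])[:200,:500]
cv2.imwrite("pics/o9.png",np.vstack([ov2(.046,-25),ov2(.048,-25),ov2(.046,-22)]))
```

```text
(no output)
```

View pics/o9.png

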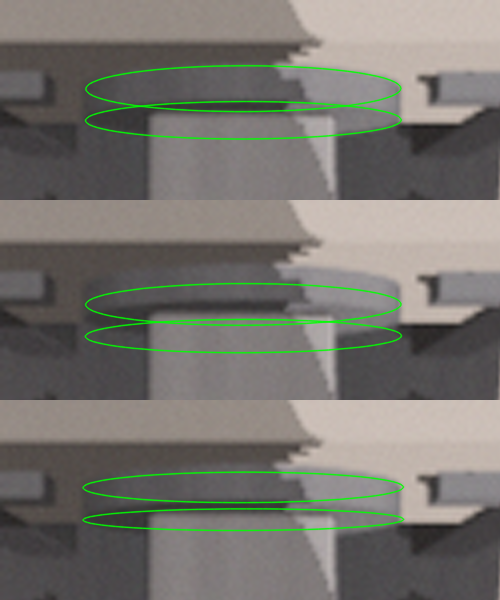

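Call:
apply_moves(
  motion=[
    [10, 0.1, -0.05, -0.02, 0],
    [10, 0.25, -0.16, -0.02, 0],
    [10, 0.5, -0.28, -0.02, 0],
    [10, 0.8, -0.42, -0.02, 0],
    [10, 1.15, -0.58, -0.02, 0],
    [10, 1.6, -0.8, -0.02, 0],
    [10, 2.2, -1.1, -0.02, 0],
    [10, 2.8, -1.8, -0.02, 0],
  ],
  squeeze=50,
)

```text
t: 11.92
tcp_pos: [0.6819, -0.1967, 0.1542]
tool_rot: [-0.706, 0.017, -0.018, 0.707]
force: [-0.3, -0.5, -2.4]
finger_gap: 0.252
```

Run:
```python
from ov import *
s,M=st();print(s["t"],s["tcp_pos"],s["force"],s["finger_gap"])
snap("wrist","w10",(180,110,200,140),4)
```

```text
11.925 [ 0.68193668 -0.19671012  0.15422459] [-0.25574936 -0.51506355 -2.3712967 ] 0.25152557175794765
```

View pics/w10.png

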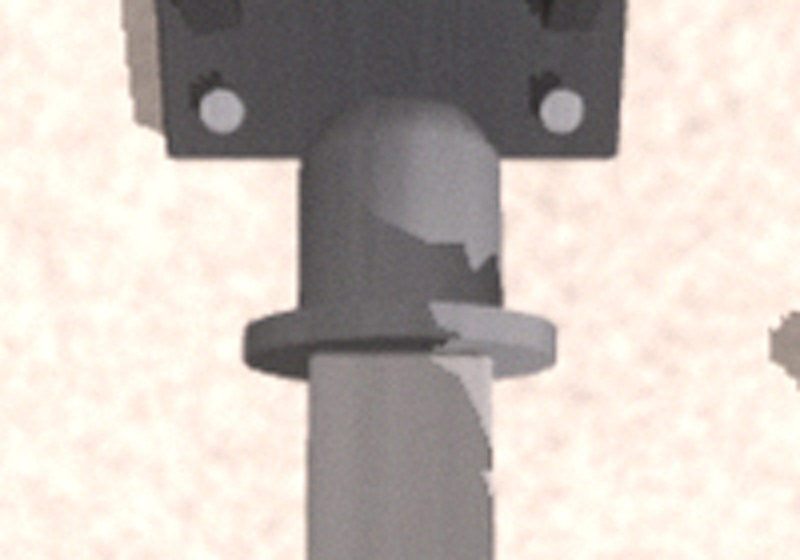

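Run:
```python
from ov import *
v,f=fit(180+244/4,180+556/4,110+97/4,110+301/4,110+380/4,180+298/4,180+500/4,x0=(-25,.004,.018,0))
print(v,np.round(f,2))
t=cal("top");print("glue",onplane(t,(284,160),.04))
cr=np.array([.5475,.1913]);u=np.array([np.cos(-.39),np.sin(-.39)])
for cx,z in((.095,.11),(.095,.06)):
    p=np.r_[cr+u*cx,z];print(p,to(p,-.39))
```

```text
[-2.57864027e+01  3.24462231e-03  1.67489928e-02  1.64526426e-04] [ 0.02 -0.28 -0.21 -0.04  0.29 -0.24  0.49 -0.42  0.08]
glue [ 0.75265213 -0.01157504  0.04      ]
[0.63536636 0.1551821  0.11      ] (array([-2.312,  1.568, 11.679]), np.float64(1.955))
[0.63536636 0.1551821  0.06      ] (array([-2.333,  3.235, 11.683]), np.float64(1.955))
```

Call:
apply_moves(
  motion=[
    [10, -0.3, -0.3, 1.6, 0.4],
    [10, -0.6, -0.3, 3.4, 0.8],
    [10, -0.95, -0.3, 5.2, 1.2],
    [10, -1.3, -0.3, 7, 1.6],
    [10, -1.7, -0.2, 8.8, 1.95],
    [10, -2.1, 0, 10.4, 1.95],
    [10, -2.32, 0.4, 11.4, 1.95],
    [10, -2.32, 1, 11.68, 1.95],
    [10, -2.32, 1.5, 11.68, 1.95],
    [10, -2.32, 1.5, 11.68, 1.95],
    [10, -2.32, 1.5, 11.68, 1.95],
  ],
  squeeze=50,
)

```text
t: 13.35
tcp_pos: [0.6288, 0.1544, 0.1075]
tool_rot: [-0.694, 0.137, -0.137, 0.694]
force: [-0.2, 1.1, -2.1]
finger_gap: 0.25
```

Run:
```python
from ov import *
s,M=st();print(s["t"],s["tcp_pos"],s["force"],s["finger_gap"])
print(to([.63537,.15518,.069],-.39))
snap("wrist","w11",(100,60,360,300),2)
```

```text
13.35 [0.62877976 0.15444983 0.10749692] [-0.16002792  1.12175516 -2.05996574] 0.25010504257944155
(array([0.193, 1.283, 0.106]), np.float64(-0.006))
```

View pics/w11.png

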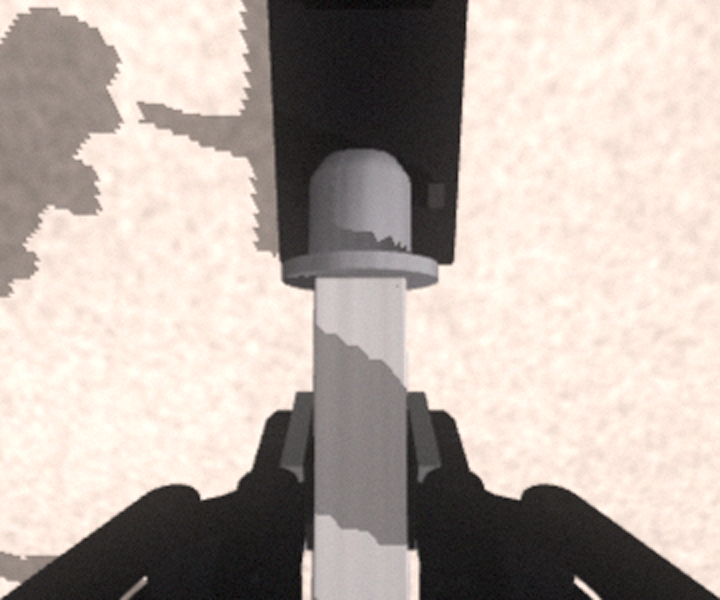

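Call:
apply_moves(
  motion=[
    [10, 0.19, 0.3, 0.11, 0],
    [10, 0.19, 0.8, 0.11, 0],
    [10, 0.19, 1.1, 0.11, 0],
    [10, 0.19, 1.25, 0.11, 0],
    [10, 0.19, 1.37, 0.11, 0],
    [10, 0.19, 1.5, 0.11, 0],
    [10, 0.19, 1.6, 0.11, 0],
    [10, 0.19, 1.6, 0.11, 0],
  ],
  squeeze=28,
)

```text
t: 14.4
tcp_pos: [0.6369, 0.1558, 0.0623]
tool_rot: [0.694, -0.134, 0.138, -0.694]
force: [0.8, -3.6, 8.0]
finger_gap: 0.248
```

Run:
```python
from ov import *
s,M=st();print(s["t"],s["tcp_pos"],s["force"],s["finger_gap"])
print(to([.63537,.15518,.069],-.39))
snap("wrist","w12",(100,60,360,300),2)
```

```text
14.4 [0.6369131  0.15579683 0.06233719] [ 0.83870507 -3.5812694   8.00625033] 0.24776784649455913
(array([-0.039, -0.222, -0.038]), np.float64(0.012))
```

View pics/w12.png

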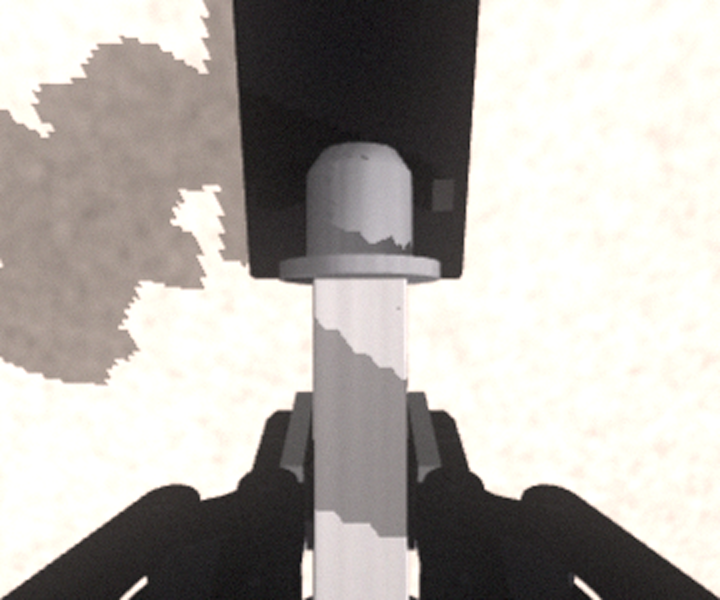

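Call:
apply_moves(
  motion=[
    [10, -0.03, 0.1, -0.03, 0],
    [10, -0.03, 0.22, -0.03, 0],
    [10, -0.03, 0.34, -0.03, 0],
    [10, -0.03, 0.46, -0.03, 0],
    [10, -0.03, 0.58, -0.03, 0],
    [10, -0.03, 0.7, -0.03, 0],
    [10, -0.03, 0.82, -0.03, 0],
    [10, -0.03, 0.94, -0.03, 0],
    [10, -0.03, 1.04, -0.03, 0],
    [10, -0.03, 1.04, -0.03, 0],
  ],
  squeeze=28,
)

```text
t: 15.7
tcp_pos: [0.6419, 0.1551, 0.0329]
tool_rot: [-0.693, 0.13, -0.143, 0.695]
force: [7.2, -4.4, 8.5]
finger_gap: 0.248
```

Run:
```python
from ov import *
s,M=st();print(s["t"],s["tcp_pos"],s["force"],s["finger_gap"])
snap("wrist","w13",(180,110,200,140),4)
```

```text
15.7 [0.64185996 0.15512899 0.03293005] [ 7.16851963 -4.37839192  8.5133315 ] 0.24801684714203603
```

View pics/w13.png

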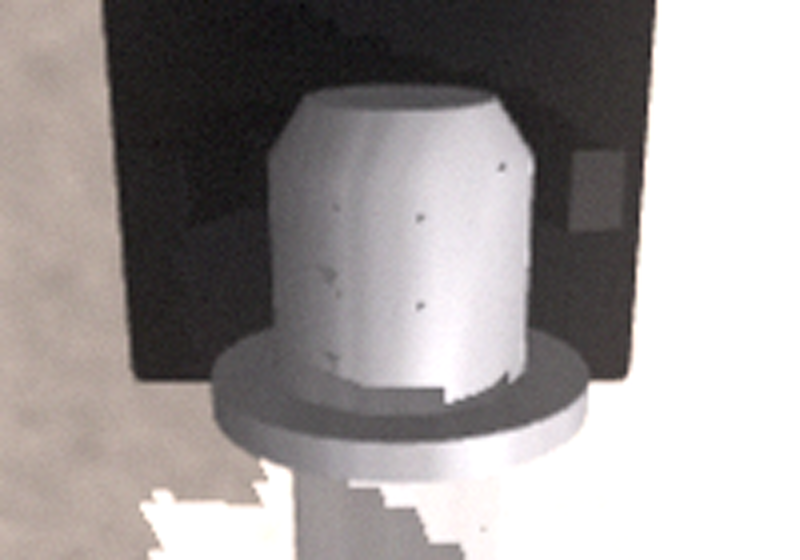

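Run:
```python
from ov import *
v,f=fit(180+212/4,180+590/4,110+85/4,None,110+480/4,180+268/4,180+534/4,x0=(8,.0035,.017,0))
print(v,np.round(f,2))
cr=np.array([.5475,.1913]);u=np.array([np.cos(-.39),np.sin(-.39)])
s,M=st();print((s["tcp_pos"][:2]-cr)@u,(s["tcp_pos"][:2]-cr)@[-u[1],u[0]])
```

```text
[ 2.91417723e+00  2.30782610e-03  1.86797719e-02 -7.05047422e-05] [ 0.41 -0.45  0.04 -0.04 -0.48  0.51  0.23 -0.04]
0.10100531543769482 0.002428524697449
```

Call:
apply_moves(
  motion=[
    [10, 0.05, -0.6, -0.06, 0],
    [10, 0.05, -1.35, -0.08, 0],
    [10, -0.5, -1.4, -0.08, 0],
    [10, -1.1, -1.4, -0.08, 0],
    [10, -1.25, -1.4, -0.08, 0],
    [10, -1.25, -1.2, -0.08, 0],
    [10, -1.25, -0.8, -0.08, 0],
    [10, -1.25, -0.8, -0.08, 0],
  ],
  squeeze=40,
)

```text
t: 16.75
tcp_pos: [0.5971, 0.1678, 0.0504]
tool_rot: [0.694, -0.138, 0.136, -0.693]
force: [-0.0, -0.2, -1.8]
finger_gap: 0.249
```

Run:
```python
from ov import *
s,M=st();print(s["t"],s["tcp_pos"],s["force"],s["finger_gap"])
cr=np.array([.5475,.1913]);u=np.array([np.cos(-.39),np.sin(-.39)])
print((s["tcp_pos"][:2]-cr)@u,(s["tcp_pos"][:2]-cr)@[-u[1],u[0]],to([0,0,0],-.39)[1])
snap("wrist","w14",(100,60,360,300),2)
```

```text
16.75 [0.59710472 0.16781787 0.05042284] [-0.03886252 -0.15957519 -1.83860135] 0.24850780731430394
0.05480748606987319 -0.002859697917974926 0.003
```

View pics/w14.png

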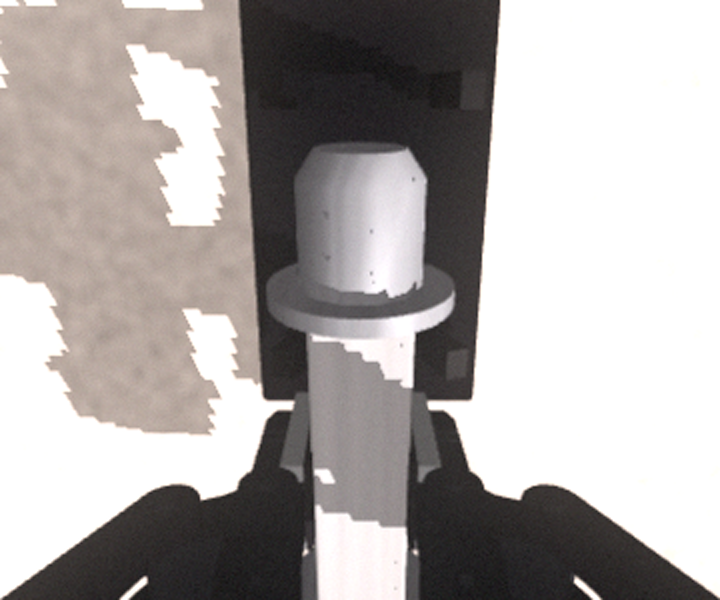

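Call:
apply_moves(
  motion=[
    [10, 0.24, 0, 0.09, 0],
    [10, 0.24, 0.2, 0.09, 0],
    [10, 0.24, 0.35, 0.09, 0],
    [10, 0.24, 0.45, 0.09, 0],
    [10, 0.24, 0.55, 0.09, 0],
    [10, 0.24, 0.65, 0.09, 0],
    [10, 0.24, 0.75, 0.09, 0],
    [10, 0.24, 0.85, 0.09, 0],
    [10, 0.24, 0.93, 0.09, 0],
    [10, 0.24, 0.93, 0.09, 0],
  ],
  squeeze=26,
)

```text
t: 18.05
tcp_pos: [0.6067, 0.1677, 0.0289]
tool_rot: [-0.694, 0.135, -0.137, 0.694]
force: [-4.4, -2.0, 21.5]
finger_gap: 0.248
```

Run:
```python
from ov import *
s,M=st();print(s["t"],s["tcp_pos"],s["force"],s["finger_gap"])
cr=np.array([.5475,.1913]);u=np.array([np.cos(-.39),np.sin(-.39)])
print((s["tcp_pos"][:2]-cr)@u,(s["tcp_pos"][:2]-cr)@[-u[1],u[0]],to([0,0,0],-.39)[1])
snap("wrist","w15",(180,110,200,140),4)
```

```text
18.05 [0.60667878 0.1676853  0.02892229] [-4.37217442 -2.0141112  21.50131158] 0.2483609097622952
0.06371302666122004 0.0006576388690616476 0.009
```

View pics/w15.png

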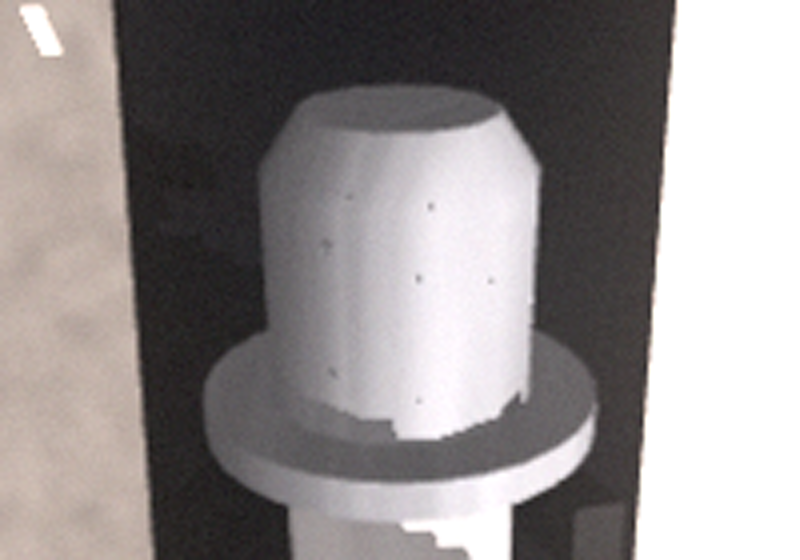

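Run:
```python
from ov import *
v,f=fit(180+203/4,180+598/4,110+85/4,None,110+520/4,180+259/4,180+541/4,x0=(12,.003,.019,0))
print(v,np.round(f,2))
c=manip.get_calibration("wrist");im=cv2.imread("pics/raw_w15.png")
cv2.imwrite("pics/o15.png",overlay(im,c,*pose(*v),k=4,ox=180,oy=110,rings=RINGS[:5])[:560,:800])
```

```text
[ 9.25666731e+00  2.50249418e-03  1.92776851e-02 -3.94199159e-05] [ 0.55 -0.69  0.01 -0.03 -0.54  0.67  0.43 -0.02]
```

View pics/o15.png

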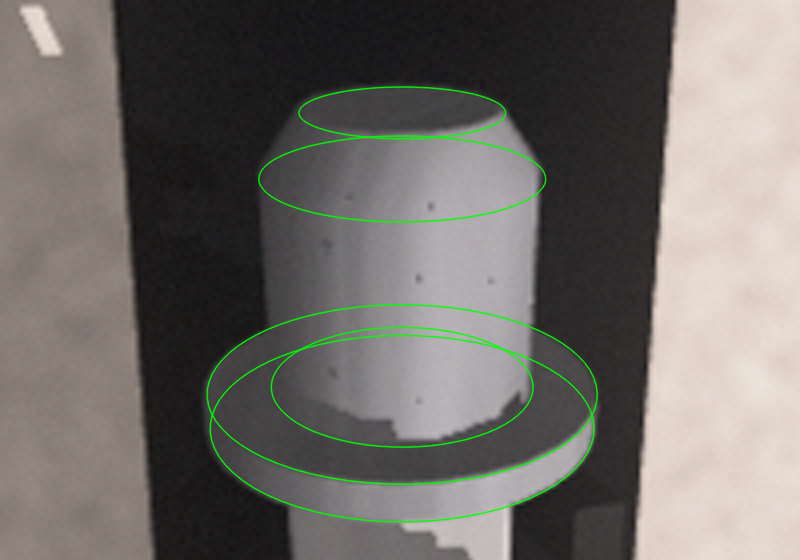

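Call:
apply_moves(
  motion=[
    [10, 0, -0.35, 0, 0],
    [10, 0.23, -0.35, -0.02, 0],
    [10, 0.23, -0.1, -0.02, 0],
    [10, 0.23, 0, -0.02, 0],
    [10, 0.23, 0.08, -0.02, 0],
    [10, 0.23, 0.15, -0.02, 0],
    [10, 0.23, 0.2, -0.02, 0],
    [10, 0.23, 0.2, -0.02, 0],
  ],
  squeeze=24,
)

```text
t: 19.1
tcp_pos: [0.6141, 0.1643, 0.0213]
tool_rot: [-0.694, 0.135, -0.138, 0.694]
force: [-0.5, -1.7, 19.3]
finger_gap: 0.248
```

Run:
```python
from ov import *
s,M=st();print(s["t"],s["tcp_pos"],s["force"],s["finger_gap"])
cr=np.array([.5475,.1913]);u=np.array([np.cos(-.39),np.sin(-.39)])
print((s["tcp_pos"][:2]-cr)@u,(s["tcp_pos"][:2]-cr)@[-u[1],u[0]],to([0,0,0],-.39)[1])
snap("wrist","w16",(180,110,200,140),4)
```

```text
19.1 [0.61412794 0.16432865 0.02132135] [-0.54645028 -1.73505665 19.32686298] 0.24784063239798262
0.07187898232185654 0.00038513038834896715 0.006
```

View pics/w16.png

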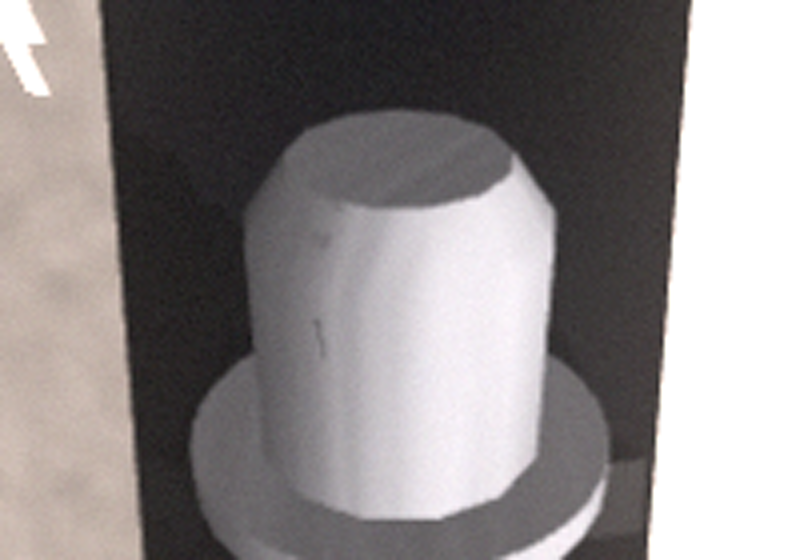

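```bash
cat >> ov.py <<'E'
def fit2(feats,x0,yoff=np.pi,hp=(.019,.004),dp=(.0025,.003),c=None):
    """feats: list of (s,r,'L'/'R'/'T'/'B',value)"""
    c=c or manip.get_calibration("wrist")
    def f(v):
        p=pose(*v,yoff=yoff);o=[]
        for s,r,k,val in feats:
            g=proj(c,gauge_pts(*p,s/1e3,r/1e3))
            o.append({'L':g[:,0].min(),'R':g[:,0].max(),'T':g[:,1].min(),'B':g[:,1].max()}[k]-val)
        return np.r_[o,(v[2]-hp[0])/hp[1],v[3]/.002,(v[1]-dp[0])/dp[1]]
    r=least_squares(f,x0,x_scale=[1,.001,.001,.001],diff_step=1e-3);return r.x,np.round(r.fun,2)
E
python3 - <<'E'
from ov import *
X=lambda a:180+a/4
Y=lambda a:110+a/4
F=[(74,9.5,'L',X(283)),(74,9.5,'R',X(515)),(74,9.5,'T',Y(110)),(74,9.5,'B',Y(207)),(68,13.5,'L',X(244)),(68,13.5,'R',X(556)),(46,20,'L',X(190)),(46,20,'R',X(610)),(46,13.5,'B',Y(520))]
v,f=fit2(F,(20,.003,.02,0));print(v,f)
# previous
F=[(74,9.5,'L',X(299)),(74,9.5,'R',X(503)),(74,9.5,'T',Y(85)),(74,9.5,'B',Y(131)),(68,13.5,'L',X(259)),(68,13.5,'R',X(541)),(46,20,'L',X(203)),(46,20,'R',X(598)),(46,13.5,'B',Y(440)),(42,20,'B',Y(520))]
c=manip.get_calibration("wrist")
c["extrinsics"]=np.load("pics/w16.npy")
v,f=fit2(F,(20,.003,.02,0));print("prev(approx)",v,f)
E
```

```text
[ 1.71803120e+01  2.33400990e-03  2.17224812e-02 -1.17135816e-04] [ 0.31  0.03  0.13  0.15 -0.74  0.58  0.23 -0.44 -0.34  0.68 -0.06 -0.06]
prev(approx) [ 7.83998437e+00  2.47195589e-03  2.07651318e-02 -1.23613905e-05] [-0.4   0.17  0.01  0.13 -0.46  0.72  0.43 -0.47  0.66 -0.79  0.44 -0.01
 -0.01]
```

Call:
apply_moves(
  motion=[
    [10, -0.05, 0.01, 0, 0],
    [10, -0.1, 0.02, 0, 0],
    [10, -0.15, 0.03, 0, 0],
    [10, -0.2, 0.05, 0, 0],
    [10, -0.22, 0.06, 0, 0],
    [10, -0.22, 0.06, 0, 0],
  ],
  squeeze=24,
)

```text
t: 19.9
tcp_pos: [0.6143, 0.1646, 0.0217]
tool_rot: [-0.694, 0.13, -0.142, 0.694]
force: [5.8, -9.6, 22.9]
finger_gap: 0.246
```

Run:
```python
from ov import *
s,M=st();print(s["t"],s["tcp_pos"],s["force"],s["finger_gap"])
cr=np.array([.5475,.1913]);u=np.array([np.cos(-.39),np.sin(-.39)])
print((s["tcp_pos"][:2]-cr)@u,(s["tcp_pos"][:2]-cr)@[-u[1],u[0]],to([0,0,0],-.39)[1])
snap("wrist","w17",(180,110,200,140),4)
```

```text
19.9 [0.61429829 0.16455173 0.021675  ] [ 5.75387444 -9.59933453 22.8995405 ] 0.24613594016041812
0.07195172792803203 0.0006562240756199941 0.015
```

View pics/w17.png

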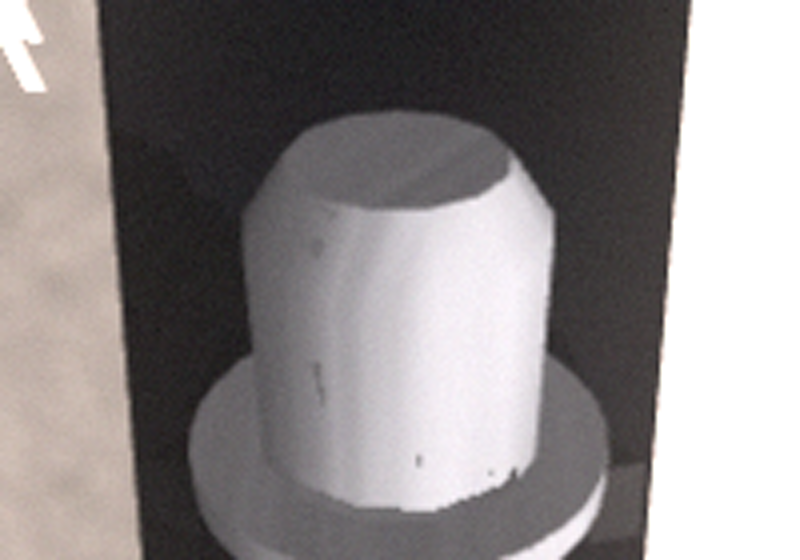

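Call:
apply_moves(
  motion=[
    [10, 0, -0.3, 0, 0],
    [10, 0, -0.35, 0, 0],
    [10, 0, -0.1, 0, 0],
    [10, 0, 0, 0, 0],
    [10, 0, 0.04, 0, 0],
    [10, 0, 0.06, 0, 0],
    [10, 0, 0.06, 0, 0],
  ],
  squeeze=24,
)

```text
t: 20.82
tcp_pos: [0.6065, 0.1675, 0.0188]
tool_rot: [-0.694, 0.136, -0.137, 0.694]
force: [-3.6, -1.7, 29.0]
finger_gap: 0.25
```

Run:
```python
from ov import *
s,M=st();print(s["t"],s["tcp_pos"],s["force"],s["finger_gap"])
cr=np.array([.5475,.1913]);u=np.array([np.cos(-.39),np.sin(-.39)])
print((s["tcp_pos"][:2]-cr)@u,(s["tcp_pos"][:2]-cr)@[-u[1],u[0]],to([0,0,0],-.39)[1])
snap("wrist","w18",(180,110,200,140),4)
```

```text
20.825 [0.60648295 0.16752103 0.01883459] [-3.57264253 -1.74309427 29.00284979] 0.25006667243848146
0.06359435781315363 0.0004312524611721876 0.012
```

View pics/w18.png

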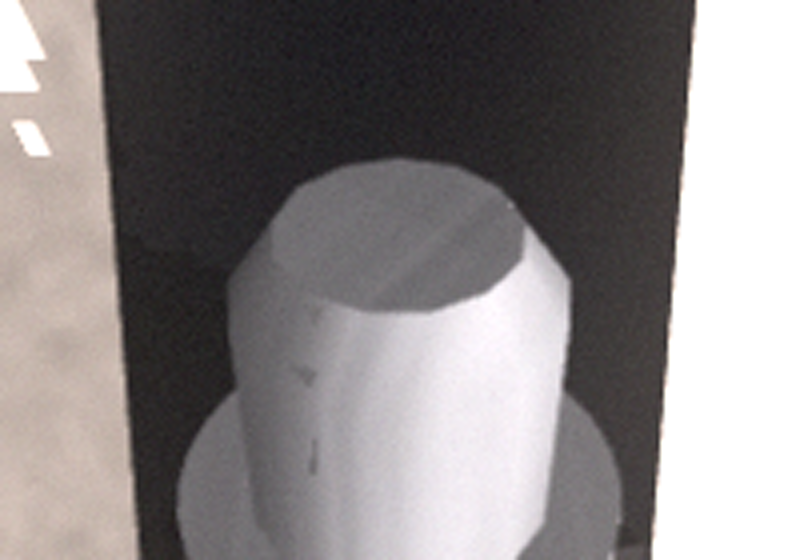

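Run:
```python
from ov import *
X=lambda a:180+a/4
Y=lambda a:110+a/4
F=[(74,9.5,'L',X(271)),(74,9.5,'R',X(525)),(74,9.5,'T',Y(158)),(74,9.5,'B',Y(311)),(68,13.5,'L',X(228)),(68,13.5,'R',X(572)),(46,20,'L',X(177)),(46,20,'R',X(622))]
v,f=fit2(F,(20,.003,.02,0),hp=(.022,.006));print(v,f)
```

```text
[ 2.55181651e+01  2.21367867e-03  2.27994277e-02 -1.47613758e-04] [ 0.08  0.48  0.12 -0.12 -0.63  0.19  0.4  -0.56  0.13 -0.07 -0.1 ]
```

Run:
```python
from ov import *
for dist in(.03,0):
    T=O+C[:,2]*(dist+.0598)-[0,0,.0228]
    print(dist,T,to(T,-.0477-np.pi))
```

```text
0.03 [ 0.64409387 -0.19638066  0.11515112] (array([  5.756,  -3.206, -10.752]), np.float64(16.051))
0 [ 0.61693556 -0.19508423  0.10247257] (array([  4.901,  -2.785, -11.055]), np.float64(16.051))
```

Call:
apply_moves(
  motion=[
    [10, 0, -1.5, 0, 0],
    [10, 0, -3.3, 0, 0],
    [10, 0.6, -5, -0.8, 1],
    [10, 1.3, -5.8, -2, 2],
    [10, 2, -6, -3.4, 3],
    [10, 2.7, -6, -4.8, 4],
    [10, 3.4, -6, -6.2, 5],
    [10, 4.2, -6, -7.6, 6],
    [10, 5, -6, -9, 7],
    [10, 5.8, -6, -10.2, 8],
    [10, 6.2, -6, -10.7, 9],
    [10, 6.2, -6, -10.75, 10],
  ],
  squeeze=60,
)

```text
t: 22.38
tcp_pos: [0.6546, -0.2029, 0.1917]
tool_rot: [-0.34, 0.622, -0.62, 0.338]
force: [-0.2, 1.1, -2.2]
finger_gap: 0.25
```

Run:
```python
from ov import *
s,M=st();print(s["t"],s["tcp_pos"],s["force"],s["finger_gap"],s["q"])
T=O+C[:,2]*(.03+.0598)-[0,0,.0228]
print(to(T,-.0477-np.pi))
```

```text
22.375 [ 0.65459511 -0.20289994  0.19171002] [-0.23094335  1.09983609 -2.24090673] 0.249597676824362 [-4.63233418e-01  6.52951418e-01  1.30279168e+00 -5.62362575e-05
  1.18971008e+00  1.08068306e-01]
(array([ 0.005,  2.554, -0.402]), np.float64(6.0))
```

Call:
apply_moves(
  motion=[
    [10, 0, 0, -0.4, 1],
    [10, 0, 0, -0.4, 2],
    [10, 0, 0, -0.4, 3],
    [10, 0, 0.2, -0.4, 4],
    [10, 0, 0.5, -0.4, 5],
    [10, 0, 1, -0.4, 6],
    [10, 0, 1.8, -0.4, 6],
    [10, 0, 2.3, -0.4, 6],
    [10, 0, 2.5, -0.4, 6],
    [10, 0, 2.5, -0.4, 6],
  ],
)

```text
t: 23.62
tcp_pos: [0.645, -0.195, 0.119]
tool_rot: [0.014, 0.707, -0.707, -0.014]
force: [-0.3, 1.0, -1.9]
finger_gap: 0.248
```

Run:
```python
from ov import *
s,M=st();print(s["t"],s["tcp_pos"],s["force"],s["finger_gap"],s["q"])
T=O+C[:,2]*(.03+.0598)-[0,0,.0228]
print(to(T,-.0477-np.pi))
snap("wrist","w19");snap("scene","s19",(140,180,130,100),6)
```

```text
23.625 [ 0.64499674 -0.19499922  0.11901095] [-0.34015315  0.96512739 -1.86607328] 0.24841078577980794 [-4.59090571e-01  7.21595295e-01  1.39165767e+00  4.38908954e-05
  1.02957594e+00  1.15145433e+00]
(array([0.028, 0.129, 0.047]), np.float64(0.045))
```

View pics/w19.png

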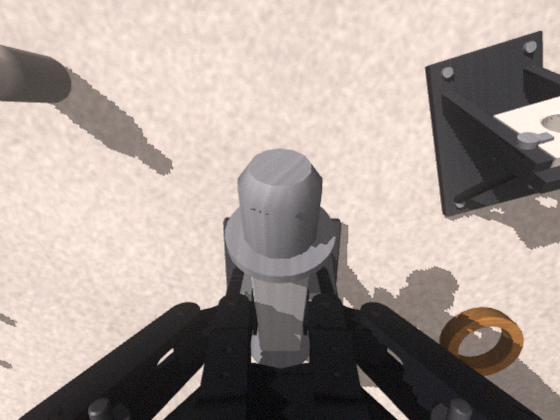

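View pics/s19.png

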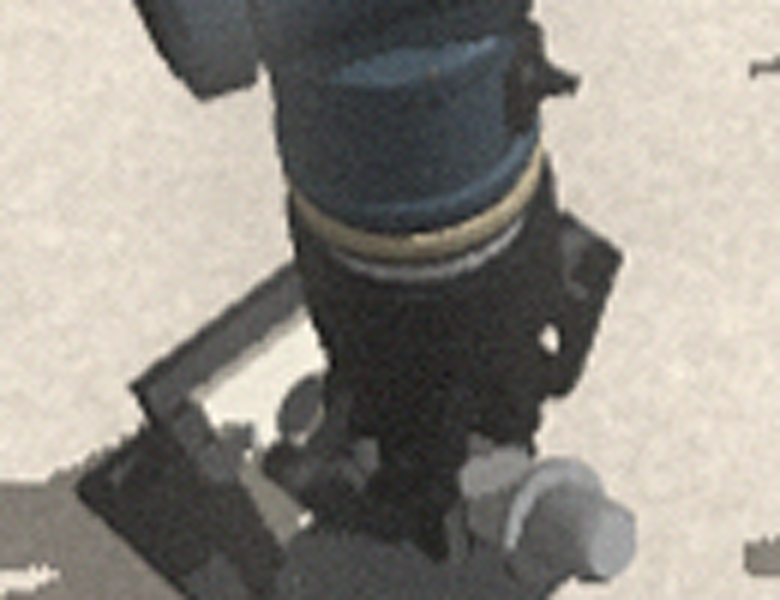

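Run:
```python
import cv2
im=cv2.imread("pics/w19.png");cv2.imwrite("pics/w19c.png",cv2.resize(im[140:290,190:370],None,fx=4,fy=4,interpolation=cv2.INTER_CUBIC))
```

```text
(no output)
```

View pics/w19c.png

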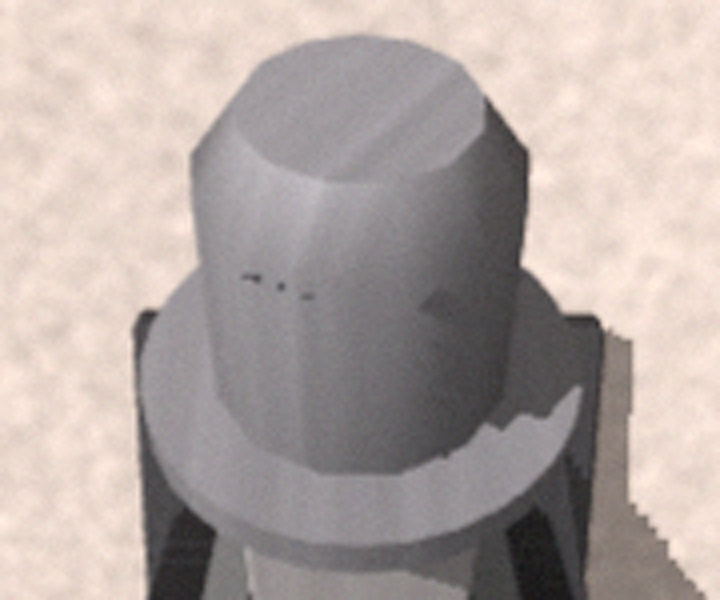

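Run:
```python
from ov import *
X=lambda a:190+a/4
Y=lambda a:140+a/4
F=[(74,9.5,'L',X(236)),(74,9.5,'R',X(485)),(74,9.5,'T',Y(35)),(74,9.5,'B',Y(183)),(68,13.5,'L',X(190)),(68,13.5,'R',X(529)),(46,20,'L',X(139)),(46,20,'R',X(582)),(46,13.5,'B',Y(474)),(46,20,'B',Y(545)),(42,20,'B',Y(570))]
v,f=fit2(F,(20,.003,.02,0),hp=(.022,.006));print(v,f)
T=O+C[:,2]*(.003+.062-v[1])-[0,0,v[2]];print(to(T,-.0477-np.pi))
```

```text
[ 2.48255542e+01  2.87912084e-04  2.37848796e-02 -1.16800979e-04] [-0.62  0.45  0.26  0.   -0.53  0.85  0.4  -0.56  0.44 -0.74 -0.03  0.3
 -0.06 -0.74]
(array([0.813, 0.559, 0.027]), np.float64(0.045))
```

Call:
apply_moves(
  motion=[
    [10, 0.3, 0.3, 0.03, 0.04],
    [10, 0.55, 0.44, 0.03, 0.04],
    [10, 0.6, 0.46, 0.03, 0.04],
    [10, 0.6, 0.46, 0.03, 0.04],
    [10, 0.6, 0.46, 0.03, 0.04],
  ],
  squeeze=60,
)

```text
t: 24.35
tcp_pos: [0.6276, -0.1956, 0.1062]
tool_rot: [-0.017, -0.707, 0.707, 0.016]
force: [-0.0, 0.3, -3.6]
finger_gap: 0.249
```

Run:
```python
from ov import *
s,M=st();print(s["t"],s["tcp_pos"],s["force"])
for d in(.003,0):
  T=O+C[:,2]*(d+.062-.0015)-[0,0,.0234];print(to(T,-.0477-np.pi))
snap("scene","s20",(140,200,130,100),6)
```

```text
24.35 [ 0.62762313 -0.19563911  0.10623619] [-0.04519521  0.26202912 -3.59296143]
(array([ 0.245,  0.093, -0.002]), np.float64(0.004))
(array([ 0.336,  0.135, -0.002]), np.float64(0.004))
```

View pics/s20.png

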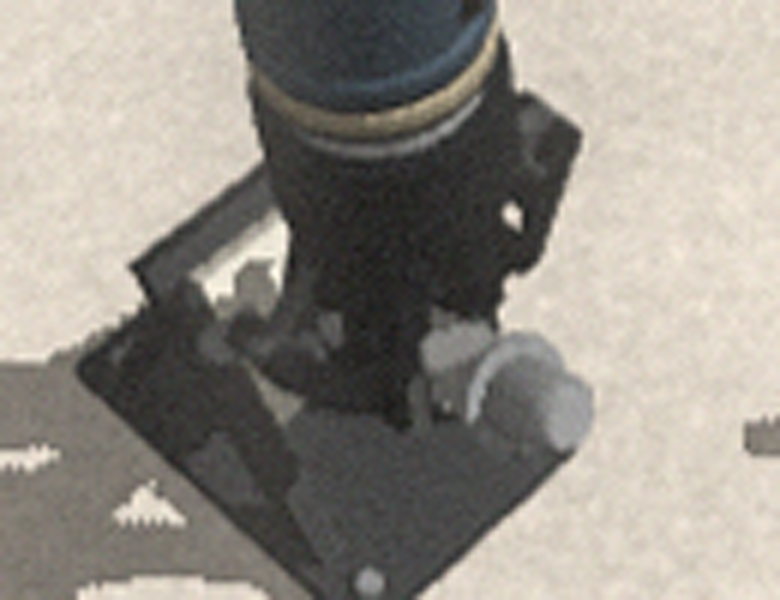

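Call:
apply_moves(
  motion=[
    [10, 0.1, 0.04, 0, 0],
    [10, 0.2, 0.08, 0, 0],
    [10, 0.26, 0.1, 0, 0],
    [10, 0.3, 0.115, 0, 0],
    [10, 0.34, 0.13, 0, 0],
    [10, 0.34, 0.13, 0, 0],
  ],
  squeeze=30,
)

```text
t: 25.15
tcp_pos: [0.6174, -0.195, 0.1022]
tool_rot: [-0.017, -0.707, 0.707, 0.016]
force: [1.1, 0.4, -2.2]
finger_gap: 0.251
```

Call:
apply_moves(
  motion=[
    [10, 0.04, 0.02, 0, 0],
    [10, 0.07, 0.035, 0, 0],
    [10, 0.07, 0.035, 0, 0],
  ],
)

```text
t: 25.52
tcp_pos: [0.6174, -0.1952, 0.1024]
tool_rot: [-0.019, -0.706, 0.707, 0.015]
force: [4.9, 1.5, 1.9]
finger_gap: 0.247
```

Call:
apply_moves(
  motion=[
    [10, 0.04, 0.01, 0, 0],
    [10, 0.05, 0.01, 0, 0],
    [10, 0.05, 0.01, 0, 0],
    [10, 0.05, 0.01, 0, 0],
    [10, 0.05, 0.01, 0, 0],
    [10, 0.05, 0.01, 0, 0],
    [10, 0.05, 0.01, 0, 0],
  ],
)

```text
t: 26.4
tcp_pos: [0.6174, -0.1952, 0.1025]
tool_rot: [-0.02, -0.706, 0.708, 0.014]
force: [7.9, 2.2, 2.3]
finger_gap: 0.248
```

Run:
```python
from ov import *
s,M=st();print(s["t"],s["tcp_pos"],s["force"],to([0,0,0],-.0477-np.pi)[1])
snap("wrist","w21",(190,140,180,150),4);snap("scene","s21",(140,200,130,100),6)
```

```text
26.4 [ 0.6174002  -0.195218    0.10254426] [7.92840892 2.17811055 2.25567118] -0.002
```

View pics/w21.png

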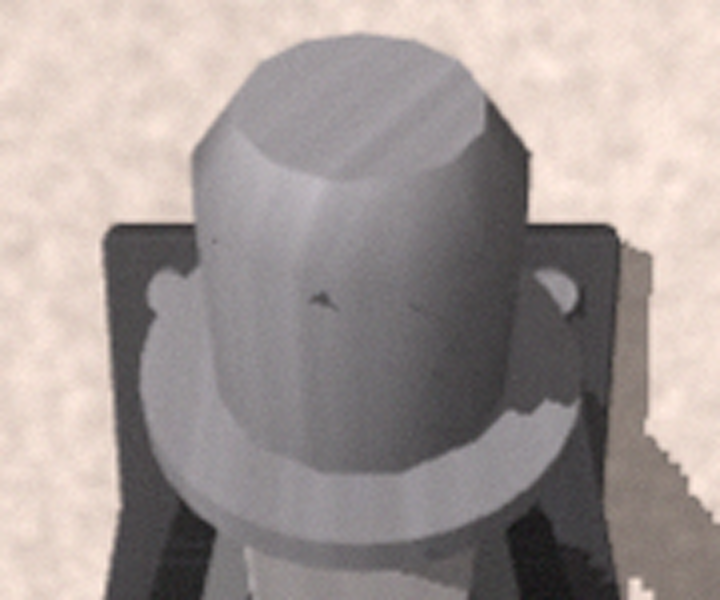

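View pics/s21.png

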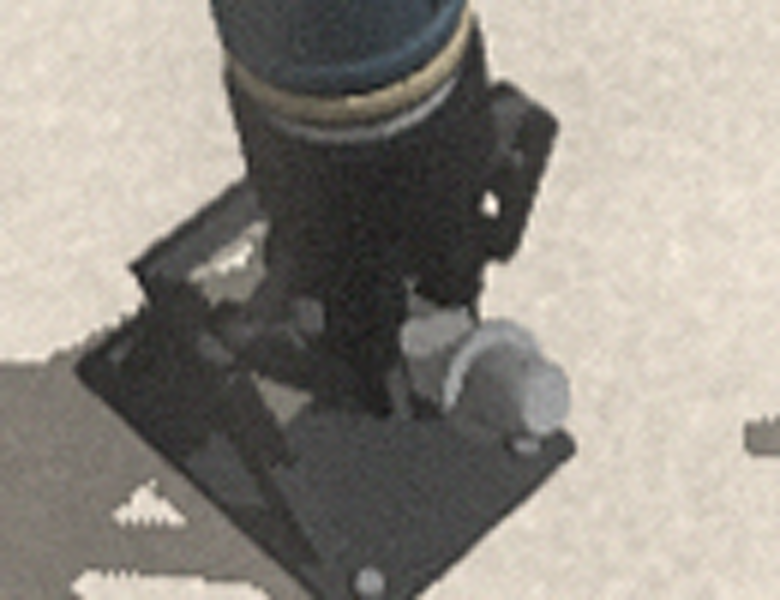

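Run:
```python
from ov import *
X=lambda a:190+a/4
Y=lambda a:140+a/4
F=[(74,9.5,'L',X(235)),(74,9.5,'R',X(486)),(74,9.5,'T',Y(34)),(74,9.5,'B',Y(181)),(68,13.5,'L',X(191)),(68,13.5,'R',X(529)),(46,20,'L',X(139)),(46,20,'R',X(582)),(46,13.5,'B',Y(472)),(46,20,'B',Y(545)),(42,20,'B',Y(570))]
v,f=fit2(F,(20,.003,.02,0),hp=(.022,.006));print(v,f)
p,yaw,pi=pose(*v);a=np.array([np.cos(yaw)*np.cos(pi),np.sin(yaw)*np.cos(pi),np.sin(pi)])
tip=p-a*.062;print("tip in carrier mm",C.T@(tip-O)*1e3,"angle",np.degrees(np.arccos(a@C[:,2])))
```

```text
[ 2.51638090e+01  1.42351993e-04  2.40586769e-02 -1.42556238e-04] [-0.34  0.28  0.21  0.06 -0.77  0.94  0.36 -0.48  0.77 -0.93 -0.18  0.34
 -0.07 -0.79]
tip in carrier mm [-0.81605828  0.05269998 -1.08259271] angle 0.1648191659276519
```

Call:
apply_moves(
  motion=[
    [10, -0.2, -0.1, 0, 0],
    [10, -0.5, -0.24, 0, 0],
    [10, -1, -0.48, 0, 0],
    [10, -1.7, -0.9, 0, 0],
    [10, -2.2, -1.8, 0, 0],
    [10, -2.3, -2.4, 0, 0],
  ],
  squeeze=50,
)

```text
t: 27.25
tcp_pos: [0.6834, -0.1984, 0.1734]
tool_rot: [-0.017, -0.707, 0.707, 0.016]
force: [0.0, -0.4, -2.3]
finger_gap: 0.248
```

```bash
cat >> ov.py <<'E'
cr=np.array([.5475,.1913]);u=np.array([np.cos(-.39),np.sin(-.39)])
def cpos():
    s,M=st();d=s["tcp_pos"][:2]-cr
    return np.round(np.r_[d@u,d@[-u[1],u[0]],s["tcp_pos"][2]]*1e3,1)
E
python3 - <<'E'
from ov import *
s,M=st();print(s["t"],s["tcp_pos"],s["force"])
print(to(np.r_[cr+u*.079,.10],-.39-np.pi))
E
```

```text
27.25 [ 0.68336565 -0.198371    0.17337482] [ 0.01269572 -0.41799317 -2.29557896]
(array([  2.649,   2.436, -11.879]), np.float64(1.968))
```

Call:
apply_moves(
  motion=[
    [10, 0.35, 0, -1.6, 0.4],
    [10, 0.75, 0, -3.4, 0.8],
    [10, 1.15, 0, -5.2, 1.2],
    [10, 1.55, 0, -7, 1.6],
    [10, 1.95, 0, -8.8, 1.97],
    [10, 2.3, 0.2, -10.4, 1.97],
    [10, 2.6, 0.8, -11.5, 1.97],
    [10, 2.65, 1.8, -11.88, 1.97],
    [10, 2.65, 2.4, -11.88, 1.97],
    [10, 2.65, 2.4, -11.88, 1.97],
    [10, 2.65, 2.4, -11.88, 1.97],
  ],
)

```text
t: 28.62
tcp_pos: [0.6207, 0.1607, 0.1013]
tool_rot: [0.138, 0.694, -0.694, -0.137]
force: [0.0, -1.1, -2.2]
finger_gap: 0.246
```

Run:
```python
from ov import *
s,M=st();print(s["t"],s["tcp_pos"],s["force"],cpos())
print(to(np.r_[cr+u*.079,.055],-.39-np.pi))
snap("wrist","w22",(100,60,360,300),2)
```

```text
28.625 [0.62067055 0.16069376 0.1013381 ] [ 0.03077826 -1.06003785 -2.15392738] [ 79.3  -0.5 101.3]
(array([ 0.013,  1.545, -0.016]), np.float64(-0.012))
```

View pics/w22.png

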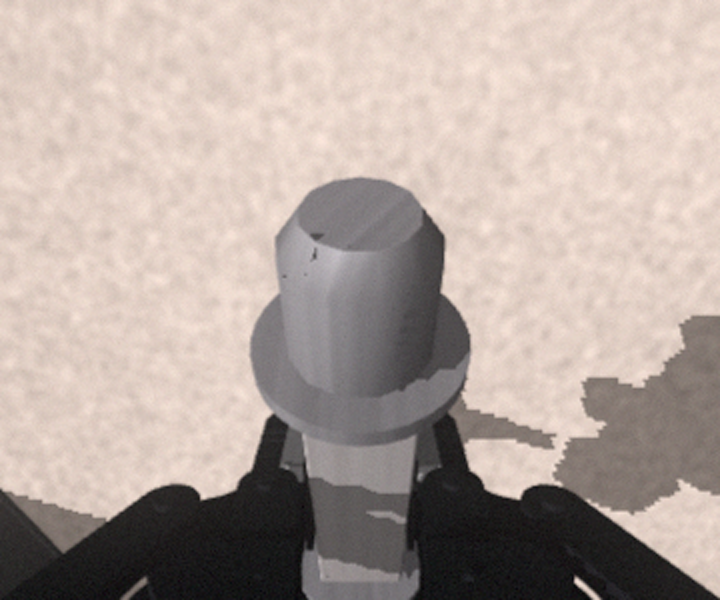

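Descend onto the upright with the no-go side to level the gauge.

Call:
apply_moves(
  motion=[
    [10, 0, 0.8, -0.02, 0],
    [10, 0, 1.4, -0.02, 0],
    [10, 0, 1.55, -0.02, 0],
    [10, 0, 1.67, -0.02, 0],
    [10, 0, 1.79, -0.02, 0],
    [10, 0, 1.91, -0.02, 0],
    [10, 0, 2.03, -0.02, 0],
    [10, 0, 2.1, -0.02, 0],
    [10, 0, 2.1, -0.02, 0],
  ],
  squeeze=26,
)

```text
t: 29.8
tcp_pos: [0.6287, 0.1595, 0.0434]
tool_rot: [0.144, 0.694, -0.693, -0.13]
force: [5.2, -8.2, 14.7]
finger_gap: 0.247
```

Run:
```python
from ov import *
s,M=st();print(s["t"],s["tcp_pos"],s["force"],cpos())
snap("wrist","w23",(180,110,200,140),4)
```

```text
29.8 [0.62866401 0.15954067 0.04344599] [ 5.24835767 -8.18970841 14.73416302] [87.1  1.5 43.4]
```

View pics/w23.png

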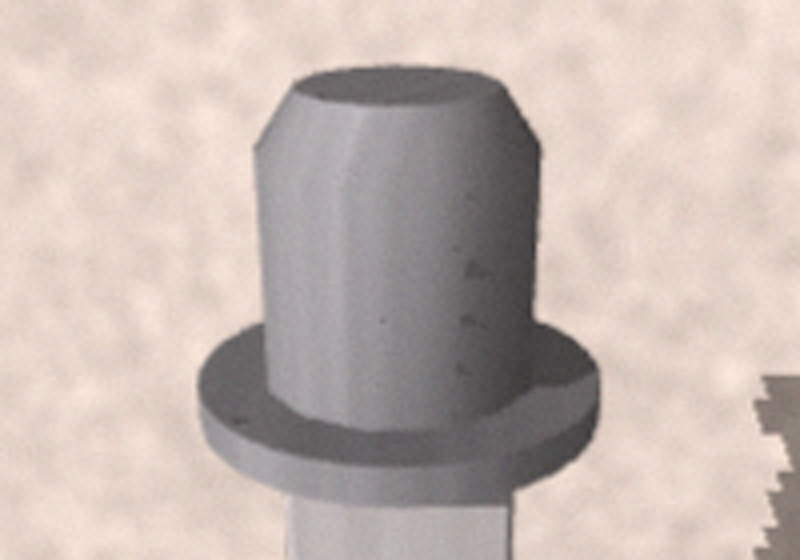

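Call:
apply_moves(
  motion=[
    [10, -0.1, 0.05, 0.05, 0],
    [10, -0.1, 0.12, 0.05, 0],
    [10, -0.1, 0.18, 0.05, 0],
    [10, -0.1, 0.18, 0.05, 0],
  ],
  squeeze=26,
)

```text
t: 30.35
tcp_pos: [0.6301, 0.1585, 0.0377]
tool_rot: [0.143, 0.695, -0.693, -0.132]
force: [6.1, -3.0, 12.9]
finger_gap: 0.252
```

Run:
```python
from ov import *
s,M=st();print(s["t"],s["tcp_pos"],s["force"],cpos())
snap("wrist","w24",(180,110,200,140),4)
```

```text
30.35 [0.63007453 0.15848592 0.03767194] [ 6.10333652 -2.95721683 12.91949606] [88.8  1.  37.7]
```

View pics/w24.png

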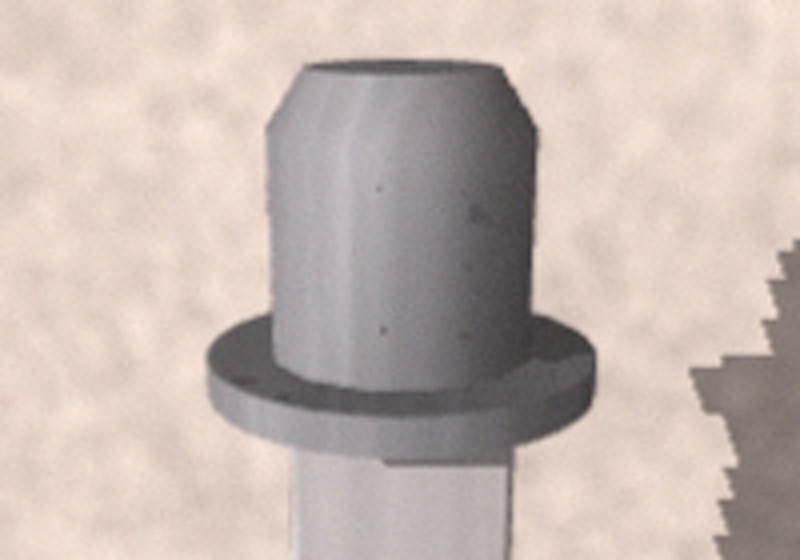

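Run:
```python
from ov import *
X=lambda a:180+a/4
Y=lambda a:110+a/4
F=[(74,9.5,'L',X(303)),(74,9.5,'R',X(505)),(74,9.5,'T',Y(59)),(74,9.5,'B',Y(74)),(68,13.5,'L',X(267)),(68,13.5,'R',X(538)),(46,20,'L',X(207)),(46,20,'R',X(596)),(46,13.5,'B',Y(390)),(46,20,'B',Y(415)),(42,20,'B',Y(458))]
v,f=fit2(F,(2,.001,.023,0),hp=(.022,.006));print(v,f)
print(to(np.r_[cr,.1],-.39-np.pi))
```

```text
[2.70494201e+00 3.10243630e-03 2.38390066e-02 5.58763257e-04] [ 0.05 -0.7   0.03  0.39 -0.87  0.96  0.38  0.15 -0.07 -0.01 -0.33  0.31
  0.28  0.2 ]
(array([ 2.929, -2.124,  0.026]), np.float64(-0.008))
```

Call:
apply_moves(
  motion=[
    [10, -0.05, -0.7, 0, 0],
    [10, 0, -1.5, 0, 0],
    [10, 1.2, -1.7, 0, 0],
    [10, 2.6, -1.7, 0, 0],
    [10, 3.1, -1.7, 0, 0],
    [10, 3.1, -1.7, 0, 0],
    [10, 3.1, -1.7, 0, 0],
  ],
  squeeze=45,
)

```text
t: 31.28
tcp_pos: [0.5384, 0.1949, 0.0836]
tool_rot: [0.139, 0.694, -0.693, -0.136]
force: [0.1, -0.3, -1.9]
finger_gap: 0.247
```

Run:
```python
from ov import *
s,M=st();print(s["t"],s["tcp_pos"],s["force"],cpos())
print(to(np.r_[cr-u*.0025,.0312],-.39-np.pi))
snap("wrist","w25",(100,60,360,300),2)
```

```text
31.275 [0.53836932 0.19487613 0.08356659] [ 0.0881436  -0.28385132 -1.93139747] [-9.8 -0.2 83.6]
(array([-0.238,  1.746, -0.003]), np.float64(-0.007))
```

View pics/w25.png

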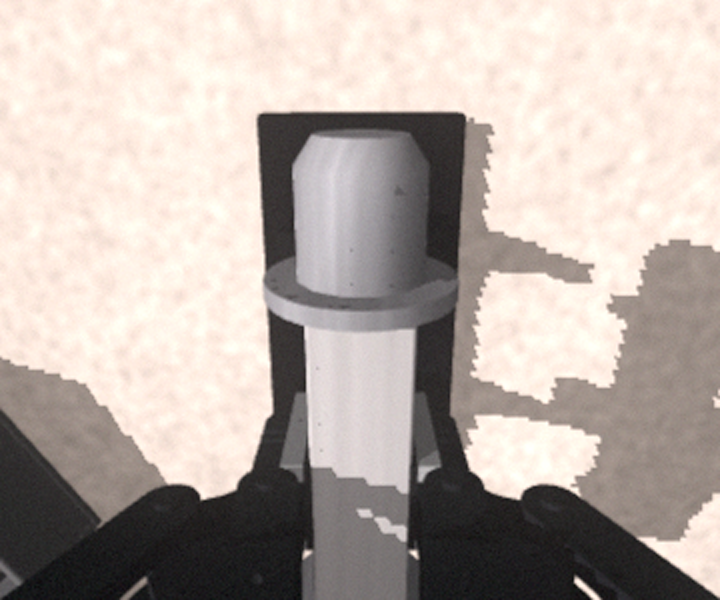

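Call:
apply_moves(
  motion=[
    [10, -0.24, 0, 0, 0],
    [10, -0.24, 0.5, 0, 0],
    [10, -0.24, 1, 0, 0],
    [10, -0.24, 1.4, 0, 0],
    [10, -0.24, 1.55, 0, 0],
    [10, -0.24, 1.65, 0, 0],
    [10, -0.24, 1.72, 0, 0],
    [10, -0.24, 1.72, 0, 0],
  ],
  squeeze=25,
)

```text
t: 32.33
tcp_pos: [0.5429, 0.1925, 0.0319]
tool_rot: [0.137, 0.694, -0.694, -0.137]
force: [-0.0, 0.1, -1.8]
finger_gap: 0.248
```

Run:
```python
from ov import *
s,M=st();print(s["t"],s["tcp_pos"],s["force"],cpos())
snap("wrist","w26",(100,60,360,300),2);snap("scene","s26",(220,100,140,110),5)
```

```text
32.325 [0.54289055 0.19249788 0.03188776] [-0.04201203  0.06461671 -1.8121323 ] [-4.7 -0.6 31.9]
```

View pics/w26.png

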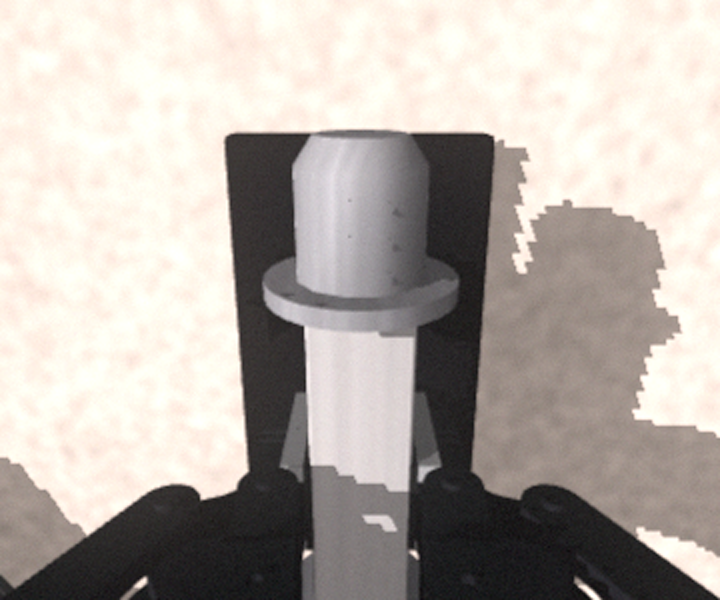

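View pics/s26.png

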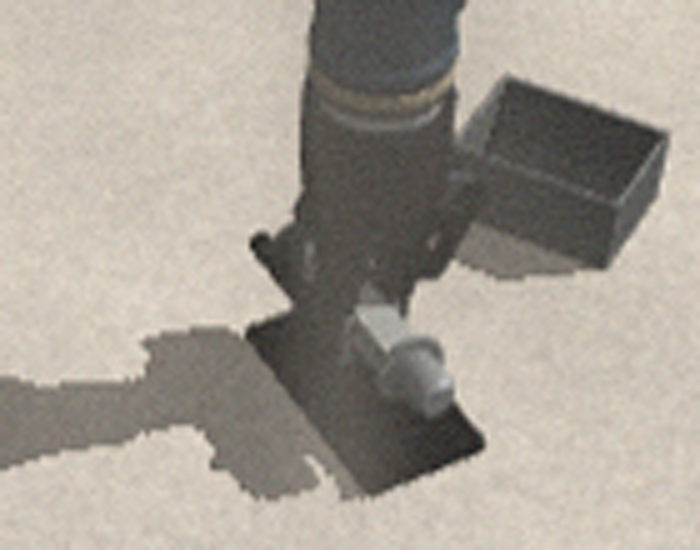

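Call:
apply_moves(
  motion=[
    [10, -0.05, 0.04, 0, 0],
    [10, -0.05, 0.08, 0, 0],
    [10, -0.05, 0.1, 0, 0],
    [10, -0.05, 0.1, 0, 0],
  ],
)

```text
t: 32.92
tcp_pos: [0.5443, 0.1919, 0.0305]
tool_rot: [0.137, 0.694, -0.694, -0.137]
force: [-2.4, 0.4, 9.7]
finger_gap: 0.249
```

Call:
apply_moves(
  motion=[
    [10, 0, 0.04, 0, 0],
    [10, 0, 0.08, 0, 0],
    [10, 0, 0.12, 0, 0],
    [10, 0, 0.12, 0, 0],
  ],
  squeeze=22,
)

```text
t: 33.42
tcp_pos: [0.5447, 0.1919, 0.0292]
tool_rot: [0.138, 0.694, -0.693, -0.137]
force: [-4.9, -2.4, 24.6]
finger_gap: 0.249
```

Run:
```python
from ov import *
s,M=st();print(s["t"],s["tcp_pos"],s["force"],cpos())
snap("wrist","w27",(180,110,200,140),4)
```

```text
33.425 [0.54471342 0.19187211 0.02917569] [-4.87175974 -2.38762412 24.61860505] [-2.8 -0.5 29.2]
```

View pics/w27.png

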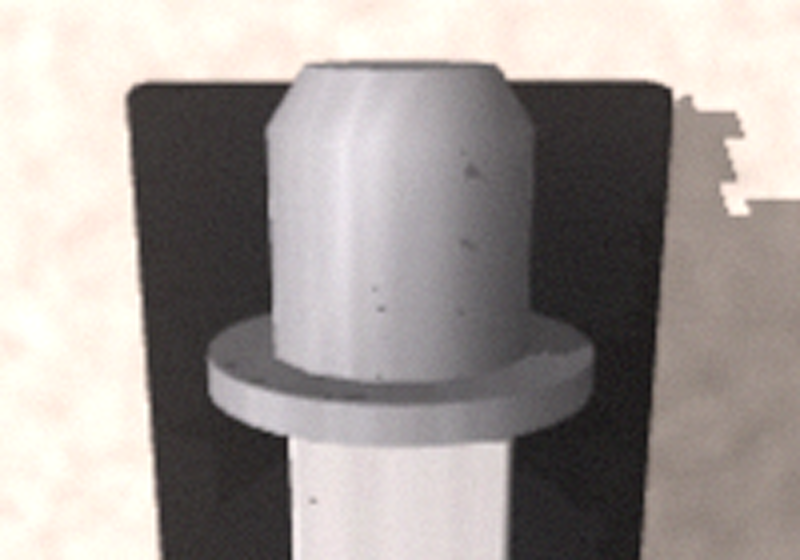

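Call:
apply_moves(
  motion=[
    [10, 0, -0.06, 0, 0],
    [10, 0, -0.06, 0, 0],
    [26, 0, -0.06, 0, 0],
    [32, 0, -0.06, 0, 0],
    [45, 0, -0.06, 0, 0],
    [75, 0, -0.06, 0, 0],
    [85, 0, -0.06, 0, 0],
    [85, 0, -0.06, 0, 0],
  ],
  squeeze=20,
)

```text
t: 34.48
tcp_pos: [0.5441, 0.1919, 0.0267]
tool_rot: [-0.137, -0.694, 0.694, 0.137]
force: [-0.0, 0.7, 0.1]
finger_gap: 0.994
```

Run:
```python
from ov import *
s,M=st();print(s["t"],s["tcp_pos"],s["force"],cpos(),s["finger_gap"])
snap("wrist","w28")
```

```text
34.475 [0.54405417 0.19186274 0.02673302] [-0.04997511  0.73288387  0.12898487] [-3.4 -0.8 26.7] 0.993856417468444
```

View pics/w28.png

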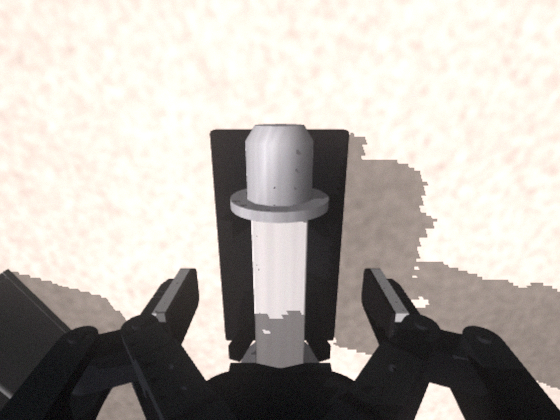

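Gauge is resting and released. Retreat straight up.

Call:
apply_moves(
  motion=[
    [85, 0, -0.8, 0, 0],
    [85, 0, -2, 0, 0],
    [85, 0, -3.5, 0, 0],
    [85, 0, -5, 0, 0],
    [85, 0, -6, 0, 0],
    [85, -2, -6, 0, 0],
    [85, -4, -6, 0, 0],
    [85, -4, -6, 0, 0],
  ],
)

```text
t: 35.52
tcp_pos: [0.6591, 0.1437, 0.2067]
tool_rot: [0.14, 0.694, -0.693, -0.137]
force: [1.0, 0.3, -1.0]
finger_gap: 0.996
```

Run:
```python
from ov import *
s,M=st();print(s["t"],s["tcp_pos"],s["force"],cpos(),s["finger_gap"])
snap("wrist","w29");snap("scene","s29");snap("top","t29")
```

```text
35.525 [0.65912024 0.14370293 0.20668562] [ 1.02448022  0.33299224 -0.95085198] [121.3  -1.6 206.7] 0.9960432280408558
```

View pics/w29.png

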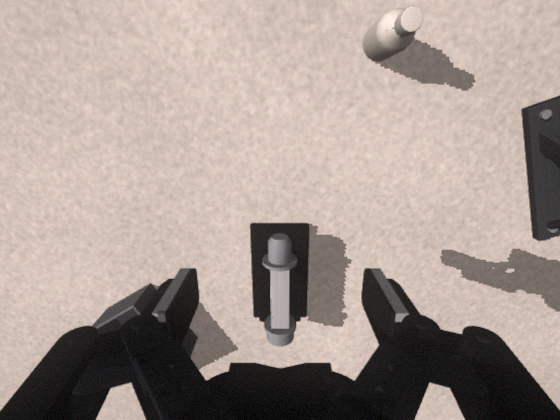

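View pics/s29.png

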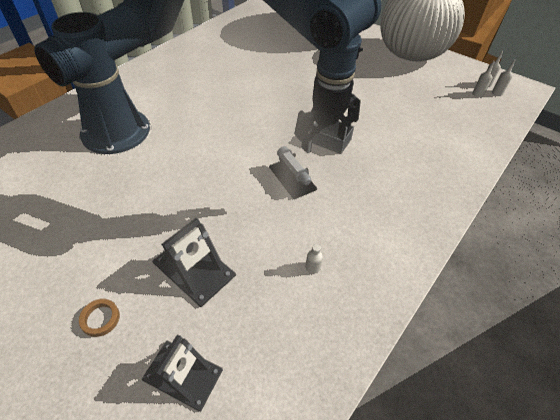

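Run:
```python
from ov import *
c=cal("scene");im=cv2.imread("pics/raw_s29.png")
a=cv2.resize(im[130:210,250:340],None,fx=4,fy=4,interpolation=cv2.INTER_CUBIC)
b=cv2.resize(cv2.imread("pics/scene0.png")[130:210,250:340],None,fx=4,fy=4,interpolation=cv2.INTER_CUBIC)
w=manip.get_calibration("wrist");w["extrinsics"]=np.load("pics/w29.npy")
o=overlay(cv2.imread("pics/raw_w29.png"),w,np.r_[cr,.055],-.39,0,k=3,ox=230,oy=210)[:420,:300]
h=max(a.shape[0]*2,420)
cv=np.zeros((640,680,3),np.uint8);cv[:320,:360]=a;cv[320:640,:360]=b;cv[:420,370:670]=o
cv2.imwrite("pics/fin.png",np.clip(cv*1.5,0,255))
```

```text
[ WARN:0@1.170] global loadsave.cpp:1063 imwrite_ Unsupported depth image for selected encoder is fallbacked to CV_8U.
```

View pics/fin.png

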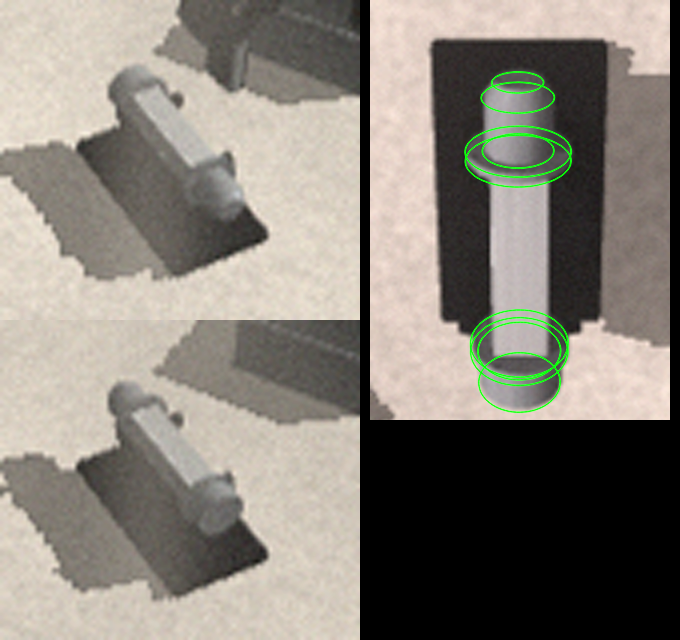

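Run:
```python
from station import manip
s=manip.sense();print(s["t"],s["force"],abs(s["qd"]).max());print(manip.sign_off())
```

```text
35.675 [-0.19451964  1.16297199 -0.2633487 ] 0.017897810739694268
the job is handed in; nothing more can be done
None
```

The plug-gauge check is finished and handed in at 35.7 s of the 56 s allowed: the go end went fully home and the no-go end would not enter. The hand-in gave no verdict.

- **Tilting:** the tool only points straight down, so I set the gauge's 25° tilt by pressing it on a cradle upright while it turned in a light grip. The gauge slipped a few millimetres up in the pads while being tilted, and I allowed for this from the wrist camera.
- **Go end:** it stopped at about 18 N. In the wrist picture the shoulder sat on the plate at 25°. I then drew it out along the hole.
- **No-go end:** I turned the gauge round, set its tilt again, and pressed it on the mouth with about 8 N for roughly a second. It did not enter. It measured within 0.5° of square and about 1 mm off centre. The fitted tip depth read 1 mm inside the mouth, which I take as measuring error, because the tool stopped moving while the force rose.
- **Putting back:** the gauge is in its cradle, turned end for end. The final pictures show it level and within about 1 mm of the rest position. The gripper is open and clear of it.
- **Bystanders:** the glue bottle, tape roll and basket look unmoved. The tape and most of the scene I checked only by eye, and the gripper partly hid the basket in the last picture.
- **Forces:** the highest wrist force I read was about 29 N.

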